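# Turn the chip brush behind the tin

### The job

The chip brush behind the tall blue tin was put away bristles-down, which bends its bristles. Stand the tin aside on the bench, clear of the metal plate, then take the brush out, lay it down on the bench and let go, take it again the other way round and stand it in the same cup handle-down, bristles up. Finally stand the tin back on the yellow ring in front of the cup, centred to within a centimetre, without upsetting the tin or shifting the other things on the bench.

Things in the scene. Friction and masses are not known exactly. Their poses are not given: they have to be found in the camera images.
- tin_center (a point): tall round blue tin with a blue top, a steel band near the top and a white paper band, 56 mm diameter, 165 mm tall, about 0.4 kg, loose; the point is its centre, half-way up; z is its axis, up when it stands. It starts standing on the yellow ring
- spot (a point): centre of the yellow ring (74 mm outer diameter) printed on the station's metal plate, on the plate's upper face, 5 mm above the bench. Frame of the station: x points from the ring to the cup (90 mm), y across. The plate, fixed to the bench, is 190 mm along x, 90 mm along y and 5 mm thick, its centre 42 mm from the ring towards the cup
- cup_mouth (a point): centre of the mouth of the grey square steel cup fixed on the plate behind the ring: 58 mm square outside, walls 3 mm, 52 mm square inside, sides parallel to the station's axes; rim 100 mm above the bench
- cup_floor (a point): centre of the cup's inner floor, 8 mm above the bench, 92 mm below the mouth
- brush_head (a point): chip brush, a loose rigid stick 170 mm long, starting on its bristles in the cup: square bristle block 34 x 34 mm, 30 mm long; square steel ferrule 36 x 36 mm, 20 mm long; round red handle 18 mm diameter, 120 mm long, round-ended. Point on its axis where bristles and ferrule meet, 140 mm from the handle end. z points along the axis to the handle end, x and y across the head's flat sides
- brush_end (a point): tip of the rounded free end (black) of the chip brush's handle; same axes as brush_head. The brush weighs about 0.12 kg and balances about 85 mm from this end
- case_a: white plastic insert case, 36 x 62 x 22 mm, grey patch, loose bystander; origin under its centre
- case_b: white plastic insert case, 36 x 62 x 22 mm, blue patch, loose bystander; origin under its centre
- case_c: white plastic insert case, 36 x 62 x 22 mm, orange patch, loose bystander; origin under its centre
- mouse: black computer mouse, 100 x 58 x 32 mm, loose bystander; origin under its centre
- holder: steel tool holder standing on its flange, 63 mm diameter, 98 mm tall, loose bystander; origin under its centre
- drops: clear dropper bottle with a blue cap, 42 mm diameter, 110 mm tall, loose bystander; origin under its centre

How it is judged:
By the outcome, as a careful person would: the job done as asked, in the order asked, and still so for the second after the job is handed in, with the robot touching nothing.
It also fails if it takes over 72 s, if anything falls off the work surface, if the arm or the gripper's body presses on something with over 40 N, if the wrist force passes 120 N, or if a joint passes its speed limit or range.

### The arm

A 6-joint arm with a two-finger parallel gripper is mounted at the origin on the work surface. World frame = base frame: x ahead of the robot, y to its left, z up, the work surface at z = 0. Lengths are in m, angles in rad, forces in N, time in s.
With the tool pointing down it reaches from about 0.35 to 0.775 m from the base axis. Payload 7.3 kg.
Tool frame: the origin (TCP) lies at the very end of the fingers, on their centre line; the grasp point (between the pads) lies 19 mm behind it (pinch_z is the distance from the TCP to the grasp point, in m); z points along the fingers, y is the line along which they close (so a half turn about z gives the same grasp; the last joint's range is limited). The gripper opens to 92 mm and grips with 3 to 60 N. Pads are 19 mm wide; open, the fingers measure 130 mm over their backs; the gripper's body (75 mm by 190 mm) begins 47 mm behind the grasp point.
Start: joints at [-1.321, 0.342, 1.524, -0, 1.275, -0.146], TCP at [0.202, -0.484, 0.227] pointing down, gripper open.
Joint ranges: [-2.53, 2.53], [-0.77, 2.02], [0.04, 2.7], [-1, 4.14], [0.28, 2.66], [-3.11, 3.11]. Speed limits (rad/s): [2.57, 2.57, 3.14, 3.14, 3.14, 3.14].

### API

Orientations are given as [roll, pitch, yaw] about the fixed x, y, z axes, in that order (R = Rz(yaw) Ry(pitch) Rx(roll)).
In Python, from cell import * gives the robot as it stands.
- The arm moves only by the tool arm_command, never from a script. Its arguments are lists of equal length, an entry for each row: "fingers": the gripper command: -1 is fully open, 1 is shut, values between are in proportion; "travel": the shift along the tool's x, y, z in m, a list of three; "dr": the turn, a rotation vector about the tool's x, y, z in degrees, a list of three. In form: {"fingers": [fingers, ...], "travel": [[x, y, z], ...], "dr": [[wx, wy, wz], ...]}. A call has 1 to 8 rows; each row is the pose to reach, as a shift and turn from the pose commanded when the call began, along the tool's axes at that moment; what a row does not reach only later rows make up. A row lasts 1/12 s, in which the tool goes at most 41.7 mm and 7.16 degrees, less where a joint would pass 70% of its speed; a pose out of reach is approached as far as the arm can. A call with a gripper value outside its range is refused whole. The fingers move at their own pace and stop on an object; "squeeze" is the grip in N (left out, the last holds). Time passes only in rows, so rows that repeat a pose let the fingers close. It gives the time, the measured TCP pose, the force, the opening and the grip force at its end, in the units of the state.
- observe(): the state, without advancing time (a new reading comes with each control period).
- read_camera(name): name is "scene" or "top" or "wrist"; returns a dict with "color" (384x512x3 uint8, blue, green, red), "z_map" (384x512 float32, m along the optical axis (not along the pixel's ray), 0 where there is no reading), "fx", "fy", "cx", "cy" (pixels), "R" (3x3) and "t" (3): a world point X has camera coordinates R X + t. Camera axes: x right, y down, z forward; pixel columns grow to the right and rows downward; lengths in m; the calibration is good to about 2 mm. The wrist camera is an equidistant fisheye: a pixel r from the principal point sees the ray r / f radians off the axis. A picture is of the moment at which its call begins.
- hand_in(): hands the job in; it is judged then, once.
The state is a dict: "time": time; "qpos": joint angles; "qvel": joint speeds; "joint_efforts": joint torques, N m; "tool_pos": TCP position; "tool_rot": TCP orientation; "contact_force": force on the tool from outside, world axes, zero at the start; "torque": the same for the moment, N m; "opening": finger opening in m; "grip_force": force on a finger pad.
Only numpy, scipy, OpenCV 4.12 (cv2) and the standard library are available. Lean on these libraries where they do the work, as an engineer would, in place of code of your own. Each camera call takes 0.05 s, during which the arm holds its last target. There are 200 camera calls.

## Working session

There is one attempt and no reset: what is moved stays moved. The work goes in short steps, Python scripts to look and compute and a tool call to move; the robot and the scene stay as the last step left them, time stands still between calls to the robot, and variables do not carry over. Pictures are saved under pics/ and viewed, at most 12 in all, crops included, and the job is handed in when it is done.

Besides the shell and the picture viewer there is one more tool, called in YAML: its name, and indented under it one key for each argument. arm_command: Moves the arm, as the interface text tells. Its arguments: {"type":"object","properties":{"fingers":{"type":"array","items":{"type":"number"}},"travel":{"type":"array","items":{"type":"array","items":{"type":"number"}}},"dr":{"type":"array","items":{"type":"array","items":{"type":"number"}}},"squeeze":{"type":"number"}},"required":["fingers","travel","dr"]}

```bash
ls; mkdir -p pics; python3 - <<'E'
from cell import *
import cv2,pickle,numpy as np
s=observe();print(s)
d={n:read_camera(n) for n in("scene","top")}
pickle.dump(d,open("d0.pkl","wb"))
for n in d:
    c=d[n];print(n,c["fx"],c["cx"],c["cy"],np.round(c["R"],3).tolist(),c["t"])
    cv2.imwrite(f"pics/{n}0.png",c["color"])
E
```

```text
pics
{'time': 0.0, 'qpos': array([-1.32097148e+00,  3.42695977e-01,  1.52500518e+00, -2.50799848e-06,
        1.27538537e+00, -1.45959032e-01]), 'qvel': array([ 0.00144913, -0.00069695,  0.00099469,  0.00077803,  0.00033132,
       -0.00097194]), 'joint_efforts': array([-1.48338622e-03, -4.31247175e+01, -2.44224304e+01,  7.15863495e-02,
        5.58611273e-02, -1.08374181e-04]), 'tool_pos': array([ 0.20234429, -0.48400828,  0.22606297]), 'tool_rot': array([-3.14011431e+00, -2.14898248e-04,  3.95784453e-01]), 'contact_force': array([-0.15296329, -0.46931319, -0.1728292 ]), 'torque': array([-0.04140071, -0.02861924,  0.00038642]), 'grip_force': 0.0, 'opening': 0.09143481606850927}
scene 397.64649564492 256.090567823008 189.6112375419932 [[-0.148, 0.989, -0.011], [0.738, 0.103, -0.667], [-0.659, -0.107, -0.745]] [ 0.11802009 -0.34618172  1.55284307]
top 474.82951092330933 251.0054110274298 184.39248740331823 [[0.008, -1.0, 0.008], [-0.999, -0.008, -0.043], [0.043, -0.008, -0.999]] [-0.02452366  0.56380521  1.42198408]
```

View pics/scene0.png

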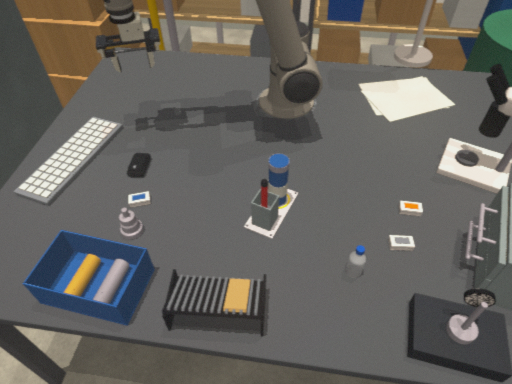

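View pics/top0.png

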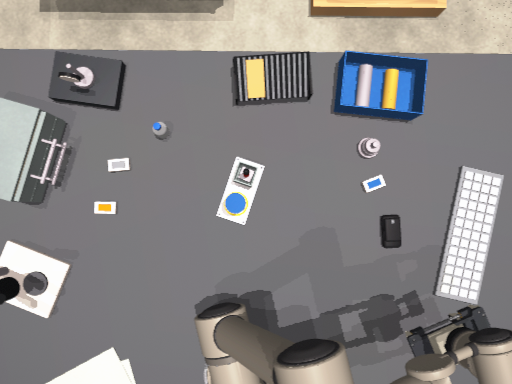

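The scene view shows the tin at (278,175) in front of the cup at (265,208) on the white plate. The top view shows the plate corners near (237,158), (264,167), (244,223) and (218,214), with the tin top at (235,203) and the brush at (245,174).

```bash
cat > h.py <<'E'
import numpy as np, cv2
from scipy.spatial.transform import Rotation as Ro
def pts(c):
    v,u=np.indices(c["z_map"].shape); z=c["z_map"]
    X=np.stack([(u-c["cx"])/c["fx"]*z,(v-c["cy"])/c["fy"]*z,z],-1)
    P=(X-np.asarray(c["t"]))@np.asarray(c["R"]); P[z<=0]=np.nan
    return P
def ray(c,u,v,h):  # intersect with height h
    d=np.array([(u-c["cx"])/c["fx"],(v-c["cy"])/c["fy"],1])@np.asarray(c["R"]); o=-np.asarray(c["R"]).T@np.asarray(c["t"])
    return o+d*(h-o[2])/d[2]
E
python3 - <<'E'
import pickle; from h import *
d=pickle.load(open("d0.pkl","rb"))
for n,box in(("top",(205,145,280,235)),("scene",(235,145,310,245))):
    c=d[n];P=pts(c);u0,v0,u1,v1=box
    Q=P[v0:v1,u0:u1];C=c["color"][v0:v1,u0:u1].astype(int);b,g,r=C[...,0],C[...,1],C[...,2]
    z=Q[...,2]
    print(n,"bench z",np.nanmedian(z))
    m=(b>150)&(g>150)&(r>150)&(abs(z-.005)<.012)
    if n=="top":
        vv,uu=np.nonzero(((C.sum(-1)>330)|((r>120)&(b<100)))&(abs(z-.005)<.012))
        W=np.array([ray(c,u+u0,v+v0,.005)[:2] for u,v in zip(uu,vv)])
        R=cv2.minAreaRect((W*1000).astype(np.float32));print("plate",R,cv2.boxPoints(R))
    m=(b>110)&(r<80)&(b>r+60)&(z>.14)
    print("tintop",m.sum(),np.nanmean(Q[m],0),np.nanmin(Q[m],0),np.nanmax(Q[m],0))
    vv,uu=np.nonzero(m)
    (cu,cv_),rr=cv2.minEnclosingCircle(np.stack([uu,vv],1).astype(np.float32));print(ray(c,cu+u0,cv_+v0,.17),rr)
    m=(r>90)&(b<70)&(g<70)&(z>.1);print("red",m.sum(),np.nanmean(Q[m],0),np.nanmin(Q[m],0),np.nanmax(Q[m],0))
    m=(z>.165)&(C.max(-1)<70);print("blk",m.sum(),np.nanmean(Q[m],0),np.nanmax(Q[m],0))
    m=(abs(z-.1)<.008);print("rim",m.sum(),np.nanmean(Q[m],0)); 
    if n=="top":
        R=cv2.minAreaRect((Q[m][:,:2]*1000).astype(np.float32));print("rim",R)
P=pts(d["top"])
for nm,(u,v) in dict(holder=(369,147),mouse=(391,231),cb=(374,184),ca=(119,165),cc=(105,208),drops=(160,130),rack=(272,100),box=(345,118)).items(): print(nm,P[v,u].round(3))
E
```

```text
top bench z 0.0010939568689564074
plate ((549.013916015625, 6.951774597167969), (270.2579650878906, 225.33816528320312), 0.49729636311531067) [[ 412.9121    118.44379 ]
 [ 414.86792  -106.885895]
 [ 685.1157   -104.54024 ]
 [ 683.1599    120.789444]]
tintop 280 [0.50839741 0.02401837 0.16992764] [ 0.48542199 -0.00057149  0.1618826 ] [0.53382171 0.04804967 0.17615864]
[0.50827337 0.02421249 0.17      ] 9.537555694580078
red 4 [ 0.58480687 -0.0057473   0.12045333] [ 0.58386835 -0.01066228  0.10128597] [0.58656495 0.00062949 0.14686052]
blk 26 [ 0.59143606 -0.00518276  0.17593649] [5.98255138e-01 2.01469980e-04 1.82269921e-01]
rim 94 [ 0.59164146 -0.00552464  0.09912816]
rim ((591.2944946289062, -3.4856719970703125), (57.75889587402344, 57.68865203857422), 72.03704071044922)
scene bench z 0.0016795279709434369
tintop 202 [0.51169269 0.02142688 0.17021979] [ 0.48506097 -0.00331015  0.16734823] [0.53694178 0.04531412 0.17447817]
[0.5104688  0.02018475 0.17      ] 9.355274200439453
red 90 [ 0.6029426  -0.00615644  0.13076837] [ 0.59586267 -0.01511154  0.10018086] [0.60696756 0.00187615 0.15883035]
blk 39 [ 0.60046984 -0.00609754  0.17303817] [0.60523119 0.00158853 0.1791995 ]
rim 251 [0.58002068 0.00593148 0.09860778]
holder [ 0.673 -0.361  0.074]
mouse [ 0.428 -0.436  0.034]
cb [ 0.568 -0.389  0.025]
ca [0.619 0.377 0.019]
cc [0.49  0.414 0.026]
drops [0.715 0.243 0.085]
rack [ 0.825 -0.083 -0.003]
box [nan nan nan]
```

```bash
python3 - <<'E'
import cv2
for n,b in(("scene",(235,145,310,245)),("top",(205,145,280,235))):
    i=cv2.imread(f"pics/{n}0.png")[b[1]:b[3],b[0]:b[2]]; globals()[n]=cv2.resize(i,(375,int(375*i.shape[0]/i.shape[1])),interpolation=cv2.INTER_CUBIC)[:450]
cv2.imwrite("pics/z0.png",cv2.hconcat([scene,top]))
E
```

```text
(no output)
```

View pics/z0.png

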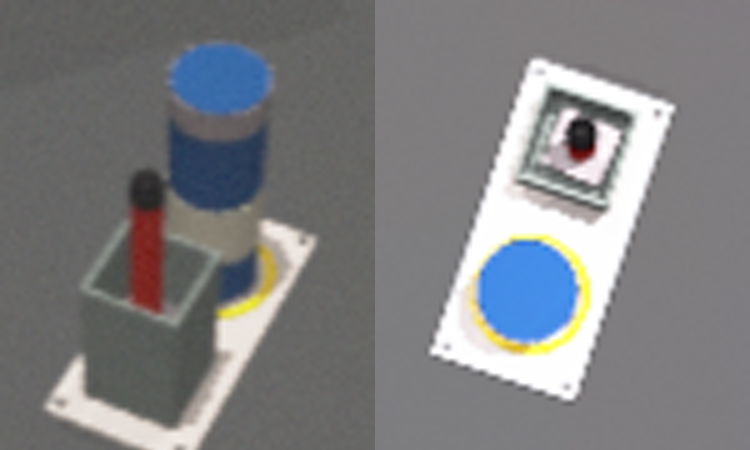

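The tin stands on the ring and the brush is nearly upright in the cup with its handle up. Plate corners in the top view: (236,157), (264.8,166), (245.4,225), (216.4,215.4).

```bash
cat >> h.py <<'E'
def goal(s,p,Rm):
    "tool-frame travel and rotvec(deg) from measured state s to pose p,Rm"
    R0=Ro.from_euler('xyz',s["tool_rot"]); 
    print("travel",R0.inv().apply(np.array(p)-s["tool_pos"]).round(4).tolist(),"dr",(R0.inv()*Rm).as_rotvec(degrees=True).round(1).tolist(),"rows",round(np.linalg.norm(np.array(p)-s["tool_pos"])/.0417,1))
def down(yawdeg): return Ro.from_euler('xyz',[180,0,yawdeg],degrees=True)
E
python3 - <<'E'
import pickle; from h import *; from cell import *
d=pickle.load(open("d0.pkl","rb"));c=d["top"]
K=np.array([ray(c,u,v,.005)[:2] for u,v in((236,157),(264.8,166),(245.4,225),(216.4,215.4))])
print(K.round(4),np.linalg.norm(K-np.roll(K,1,0),axis=1))
ctr=K.mean(0);ax=(K[0]+K[1]-K[2]-K[3]);ax/=np.linalg.norm(ax);print("yaw",np.degrees(np.arctan2(ax[1],ax[0])),"ctr",ctr,"spot",ctr-.042*ax,"cup",ctr+.048*ax)
s=observe();goal(s,[.509,.0225,.226],down(-18))
E
```

```text
[[ 0.6473  0.0261]
 [ 0.6206 -0.0617]
 [ 0.4412 -0.0041]
 [ 0.4696  0.0838]] [0.18687412 0.09177777 0.18834974 0.09239994]
yaw -17.879580506532545 ctr [0.54468107 0.01103057] spot [0.50470951 0.0239253 ] cup [ 0.59036286 -0.00370627]
travel [0.4783, -0.3492, 0.0007] dr [-0.1, 0.0, 40.7] rows 14.2
```

arm_command:
  fingers: [-1,-1,-1,-1,-1,-1,-1,-1]
  travel:
    - [0.478,-0.349,0]
    - [0.478,-0.349,0]
    - [0.478,-0.349,0]
    - [0.478,-0.349,0]
    - [0.478,-0.349,0]
    - [0.478,-0.349,0]
    - [0.478,-0.349,0]
    - [0.478,-0.349,0]
  dr:
    - [0,0,40.7]
    - [0,0,40.7]
    - [0,0,40.7]
    - [0,0,40.7]
    - [0,0,40.7]
    - [0,0,40.7]
    - [0,0,40.7]
    - [0,0,40.7]

```text
time: 0.77
tool_pos: [0.3652, -0.2156, 0.2267]
tool_rot: [-3.142, 0.0, -0.317]
contact_force: [0.6, -0.0, -0.0]
opening: 0.0919
grip_force: 0.0
```

```bash
cat > st.py <<'E'
import pickle,os,sys; from h import *; from cell import *
def st(pr=True):
    s=observe(); L=pickle.load(open("log.pkl","rb")) if os.path.exists("log.pkl") else []
    L.append(s); pickle.dump(L,open("log.pkl","wb"))
    if pr: print("t",s["time"],"q",s["qpos"].round(3),"p",s["tool_pos"].round(4),"rpy",np.degrees(s["tool_rot"]).round(1),"F",s["contact_force"].round(1),"o",round(s["opening"],4),"g",round(s["grip_force"],1))
    return s
E
python3 -c "
from st import *
s=st();goal(s,[.5085,.0225,.226],down(-18))"
```

```text
t 0.7667 q [-0.714  0.156  1.777 -0.     1.208  1.174] p [ 0.3652 -0.2156  0.2267] rpy [-180.     0.   -18.2] F [ 0.6 -0.  -0. ] o 0.0919 g 0.0
travel [0.0619, -0.2709, 0.0007] dr [-0.0, 0.0, -0.2] rows 6.7
```

arm_command:
  fingers: [-1,-1,-1,-1,-1,-1,-1,-1]
  travel:
    - [0.058,-0.252,0]
    - [0.058,-0.252,0]
    - [0.058,-0.252,0]
    - [0.058,-0.252,0]
    - [0.058,-0.252,0]
    - [0.058,-0.252,0]
    - [0.058,-0.252,0]
    - [0.058,-0.252,0]
  dr:
    - [0,0,0]
    - [0,0,0]
    - [0,0,0]
    - [0,0,0]
    - [0,0,0]
    - [0,0,0]
    - [0,0,0]
    - [0,0,0]

```text
time: 1.43
tool_pos: [0.4986, 0.0068, 0.2261]
tool_rot: [-3.142, 0.001, -0.31]
contact_force: [0.1, -0.5, -0.5]
opening: 0.0914
grip_force: 0.0
```

```bash
python3 -c "
from st import *
s=st();goal(s,[.5085,.0225,.123],down(-18))
c=read_camera('wrist');pickle.dump(c,open('w1.pkl','wb'));cv2.imwrite('pics/w1.png',c['color']);print(c['fx'],c['cx'],c['cy'],c['R'],c['t'])"
```

```text
t 1.4333 q [-0.14   0.295  1.595  0.     1.253  1.741] p [0.4986 0.0068 0.2261] rpy [-1.80e+02  1.00e-01 -1.78e+01] F [ 0.1 -0.5 -0.5] o 0.0914 g 0.0
travel [0.0048, -0.0179, 0.1031] dr [-0.0, 0.1, 0.2] rows 2.5
297.3186396354542 259.53030078068934 194.7628483186553 [[-3.04559306e-01 -9.52493340e-01  2.57462317e-04]
 [-9.13314145e-01  2.92108482e-01  2.83777920e-01]
 [-2.70371786e-01  8.61920624e-02 -9.58889997e-01]] [0.15728055 0.41698649 0.52387392]
```

View pics/w1.png

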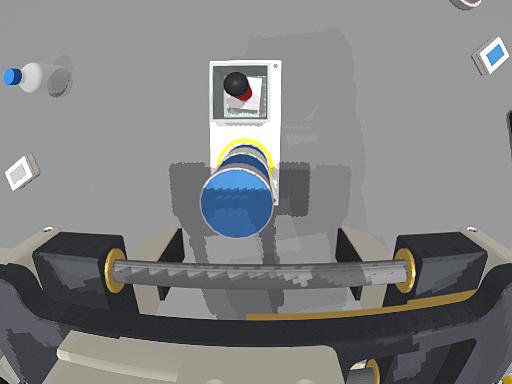

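Wrist view: the tin top is at (237,202), the cup mouth at (243,92) and the brush end at (237,85), leaning slightly. I'll measure those from here.

```bash
cat >> h.py <<'E'
def fray(c,u,v,h):
    dx,dy=u-c["cx"],v-c["cy"]; r=np.hypot(dx,dy); th=r/c["fx"]
    d=np.array([np.sin(th)*dx/r,np.sin(th)*dy/r,np.cos(th)])@np.asarray(c["R"]); o=-np.asarray(c["R"]).T@np.asarray(c["t"])
    return o+d*(h-o[2])/d[2]
def fpts(c):
    v,u=np.indices(c["z_map"].shape); dx,dy=u-c["cx"],v-c["cy"]; r=np.hypot(dx,dy)+1e-9; th=r/c["fx"]; z=c["z_map"]
    X=np.stack([np.tan(th)*dx/r*z,np.tan(th)*dy/r*z,z],-1); P=(X-np.asarray(c["t"]))@np.asarray(c["R"]); P[z<=0]=np.nan
    return P
E
python3 - <<'E'
from st import *
s=st();c=pickle.load(open("w1.pkl","rb"));P=fpts(c)
print("tin centre",fray(c,237,202,.17),P[202,237]); 
m=(abs(P[...,2]-.17)<.008); m[250:]=0; m[:165]=0; print(m.sum(),np.nanmean(P[m],0),np.nanmin(P[m],0),np.nanmax(P[m],0))
print("cup",[fray(c,u,v,.1).round(4) for u,v in((209,67),(270,66),(271,121),(210,124))])
print("end",P[85,237],fray(c,237,85,.176),"red low",P[98,246],P[108,247],"bristles?",P[104,258])
print("plate corners",fray(c,209,61,.005),fray(c,281,60,.005),"yaw")
goal(s,[*fray(c,237,202,.17)[:2],.123],down(-18))
E
```

```text
t 1.4833 q [-1.430e-01  2.940e-01  1.596e+00 -1.000e-03  1.253e+00  1.739e+00] p [0.4978 0.0052 0.2261] rpy [ 1.80e+02  1.00e-01 -1.79e+01] F [-0.1  0.1  0.1] o 0.0919 g 0.0
tin centre [0.50980472 0.02008022 0.17      ] [0.50979465 0.02008641 0.16996443]
4252 [0.50959406 0.02093905 0.16966304] [ 0.47904501 -0.0067563   0.16213169] [0.53729197 0.05057052 0.17227924]
cup [array([0.6247, 0.0155, 0.1   ]), array([ 0.607 , -0.0392,  0.1   ]), array([ 0.5564, -0.0241,  0.1   ]), array([0.5719, 0.032 , 0.1   ])]
end [ 0.59120218 -0.00775091  0.17782615] [ 0.59138662 -0.00766765  0.176     ] red low [ 0.58431331 -0.00850824  0.10371295] [ 0.57579143 -0.00477559  0.05879049] bristles? [ 0.57631309 -0.01739871  0.05762594]
plate corners [0.65035509 0.02402497 0.005     ] [ 0.62275814 -0.06218938  0.005     ] yaw
travel [0.007, -0.0179, 0.1031] dr [0.0, 0.1, 0.1] rows 2.5
```

arm_command:
  fingers: [-1,-1,-1,-1,-1,-1,1,1]
  travel:
    - [0.006,-0.017,0.02]
    - [0.006,-0.017,0.06]
    - [0.006,-0.017,0.1]
    - [0.006,-0.017,0.103]
    - [0.006,-0.017,0.103]
    - [0.006,-0.017,0.103]
    - [0.006,-0.017,0.103]
    - [0.006,-0.017,0.103]
  dr:
    - [0,0,0]
    - [0,0,0]
    - [0,0,0]
    - [0,0,0]
    - [0,0,0]
    - [0,0,0]
    - [0,0,0]
    - [0,0,0]
  squeeze: 30

```text
time: 2.15
tool_pos: [0.5102, 0.0181, 0.1261]
tool_rot: [-3.141, -0.004, -0.315]
contact_force: [0.1, -0.1, -0.4]
opening: 0.0828
grip_force: 0.0
```

arm_command:
  fingers: [1,1,1,1]
  travel:
    - [0,0,0]
    - [0,0,0]
    - [0,0,-0.02]
    - [0,0,-0.04]
  dr:
    - [0,0,0]
    - [0,0,0]
    - [0,0,0]
    - [0,0,0]

```text
time: 2.48
tool_pos: [0.5082, 0.0189, 0.1638]
tool_rot: [3.141, 0.002, -0.314]
contact_force: [0.7, 1.2, -0.5]
opening: 0.0563
grip_force: 0.3
```

```bash
python3 -c "
from st import *
s=st();goal(s,[.46,.21,.17],down(-18))"
```

```text
t 2.4833 q [-0.114  0.375  1.662  0.     1.107  1.772] p [0.5082 0.0189 0.1638] rpy [ 1.8e+02  1.0e-01 -1.8e+01] F [ 0.7  1.2 -0.5] o 0.0563 g 0.3
travel [-0.105, -0.1668, -0.006] dr [0.0, 0.1, -0.0] rows 4.7
```

arm_command:
  fingers: [-0.6,-0.6,-0.6,-0.6,1,1,1,1]
  travel:
    - [0,0,0]
    - [0,0,0]
    - [0,0,0.02]
    - [0,0,0.04]
    - [0,0,0.042]
    - [0,0,0.042]
    - [0,0,0.042]
    - [0,0,0.042]
  dr:
    - [0,0,0]
    - [0,0,0]
    - [0,0,0]
    - [0,0,0]
    - [0,0,0]
    - [0,0,0]
    - [0,0,0]
    - [0,0,0]

```text
time: 3.15
tool_pos: [0.5091, 0.0187, 0.1221]
tool_rot: [3.142, -0.0, -0.314]
contact_force: [-0.0, 0.1, -5.1]
opening: 0.0559
grip_force: 29.7
```

arm_command:
  fingers: [1,1,1]
  travel:
    - [0,0,0]
    - [0,0,0]
    - [0,0,0]
  dr:
    - [0,0,0]
    - [0,0,0]
    - [0,0,0]

```text
time: 3.4
tool_pos: [0.5089, 0.0187, 0.1219]
tool_rot: [3.141, -0.0, -0.315]
contact_force: [-0.1, -0.0, -4.7]
opening: 0.056
grip_force: 29.7
```

arm_command:
  fingers: [1,1,1,1,1,1,1,1]
  travel:
    - [0,0,-0.025]
    - [-0.01,-0.02,-0.05]
    - [-0.105,-0.167,-0.05]
    - [-0.105,-0.167,-0.05]
    - [-0.105,-0.167,-0.05]
    - [-0.105,-0.167,-0.05]
    - [-0.105,-0.167,-0.05]
    - [-0.105,-0.167,-0.05]
  dr:
    - [0,0,0]
    - [0,0,0]
    - [0,0,0]
    - [0,0,0]
    - [0,0,0]
    - [0,0,0]
    - [0,0,0]
    - [0,0,0]

```text
time: 4.07
tool_pos: [0.4595, 0.2127, 0.1718]
tool_rot: [-3.141, 0.0, -0.31]
contact_force: [-0.0, -0.7, -4.6]
opening: 0.0556
grip_force: 30.0
```

arm_command:
  fingers: [1,1,1,1]
  travel:
    - [0,0,0.02]
    - [0,0,0.04]
    - [0,0,0.05]
    - [0,0,0.053]
  dr:
    - [0,0,0]
    - [0,0,0]
    - [0,0,0]
    - [0,0,0]

```text
time: 4.4
tool_pos: [0.4598, 0.2087, 0.1171]
tool_rot: [3.139, 0.003, -0.316]
contact_force: [-4.4, -1.8, 12.4]
opening: 0.0554
grip_force: 30.0
```

```bash
python3 -c "
from st import *
s=st()"
```

```text
t 4.4 q [ 2.740e-01  4.270e-01  1.729e+00 -1.000e-03  9.900e-01  2.161e+00] p [0.4598 0.2087 0.1171] rpy [179.8   0.2 -18.1] F [-4.4 -1.8 12.4] o 0.0554 g 30.0
```

arm_command:
  fingers: [-1,-1,-1,-1,-1,-1,-1]
  travel:
    - [0,0,-0.001]
    - [0,0,-0.001]
    - [0,0,-0.001]
    - [0,0,-0.001]
    - [0,0,-0.04]
    - [0,0,-0.08]
    - [0,0,-0.12]
  dr:
    - [0,0,0]
    - [0,0,0]
    - [0,0,0]
    - [0,0,0]
    - [0,0,0]
    - [0,0,0]
    - [0,0,0]

```text
time: 4.98
tool_pos: [0.4605, 0.2099, 0.2407]
tool_rot: [3.141, 0.0, -0.315]
contact_force: [1.2, 0.0, 0.2]
opening: 0.0913
grip_force: 0.0
```

arm_command:
  fingers: [-1,-1,-1,-1,-1,-1]
  travel:
    - [0,0.15,-0.03]
    - [0,0.15,-0.03]
    - [0,0.15,-0.03]
    - [0,0.15,-0.03]
    - [0,0.15,-0.03]
    - [0,0.15,-0.03]
  dr:
    - [35,0,0]
    - [35,0,0]
    - [35,0,0]
    - [35,0,0]
    - [35,0,0]
    - [35,0,0]

```text
time: 5.48
tool_pos: [0.4149, 0.0643, 0.2705]
tool_rot: [-2.526, -0.007, -0.319]
contact_force: [0.6, 0.4, -0.8]
opening: 0.0918
grip_force: 0.0
```

```bash
python3 -c "
from st import *
s=st()"
```

```text
t 5.4833 q [-0.505  0.072  1.919  0.626  1.327  1.172] p [0.4149 0.0643 0.2705] rpy [-144.7   -0.4  -18.3] F [ 0.6  0.4 -0.8] o 0.0918 g 0.0
```

```bash
cat > kin.py <<'E'
import numpy as np,pickle,os
from scipy.optimize import least_squares
from scipy.spatial.transform import Rotation as Ro
LO=np.array([-2.53,-.77,.04,-1,.28,-3.11]);HI=np.array([2.53,2.02,2.7,4.14,2.66,3.11])
r=lambda a,x:Ro.from_euler(a,x)
def fk(k,q,s4=1,s6=1):
    o,h,L1,a3,L2,L3,y6,a4=k
    p=np.array([0,0,L3]);R=r('y',q[4])*r('z',s6*q[5]+y6); p=r('y',q[4]).apply(p)+[a4,0,0]
    A=r('z',s4*q[3]); p,R=A.apply(p)+[a3,0,L2],A*R
    A=r('y',q[2]); p,R=A.apply(p)+[0,0,L1],A*R
    A=r('y',q[1]); p,R=A.apply(p)+[0,o,h],A*R
    A=r('z',q[0]); return A.apply(p),A*R
def fit(L):
    best=None
    for s4 in(1,-1):
        for y0 in(0,np.pi/2,np.pi,-np.pi/2):
            f=lambda k:np.concatenate([np.r_[(fk(k,s["qpos"],s4,1)[0]-s["tool_pos"])*10,(fk(k,s["qpos"],s4,1)[1].inv()*Ro.from_euler('xyz',s["tool_rot"])).as_rotvec()] for s in L]+[np.array(k[[3,7]])*1e-3])
            z=least_squares(f,[.07,.3,.4,0,.4,.3,y0,0])
            if best is None or z.cost<best[0]: best=(z.cost,z.x,s4,np.abs(z.fun).max())
    return best
def ik(k,s4,p,R,q0,n=30):
    "IK within joint limits, starting near q0; returns q, residual"
    best=None;rng=np.random.default_rng(0)
    for i in range(n):
        g=q0 if i==0 else np.clip(np.array(q0)+rng.normal(0,.5,6),LO+.01,HI-.01)
        z=least_squares(lambda q:np.r_[(fk(k,q,s4,1)[0]-p)*5,(fk(k,q,s4,1)[1].inv()*R).as_rotvec()],np.clip(g,LO+.01,HI-.01),bounds=(LO,HI))
        c=(z.cost>1e-6,np.abs(z.x-q0).max())
        if best is None or c<best[0]: best=(c,z.x,z.cost)
        if i==0 and z.cost<1e-7: break
    return best[1],best[2]
E
python3 - <<'E'
from kin import *
b=fit(pickle.load(open("log.pkl","rb"))); print(b); pickle.dump(b,open("kin.pkl","wb"))
E
```

```text
(np.float64(1.081124265392468e-09), array([7.63999999e-02, 2.22899954e-01, 5.06200013e-01, 4.64999684e-02,
       3.79599996e-01, 3.18080965e-01, 1.57079633e+00, 3.43636295e-08]), 1, np.float64(4.64999684039785e-05))
```

```bash
cat >> kin.py <<'E'
def Rt(a,l,f=1):
    "tool orientation: leans l deg from straight down towards azimuth a deg; f=+-1 picks tool y"
    a,l=np.radians([a,l]); z=np.array([np.sin(l)*np.cos(a),np.sin(l)*np.sin(a),-np.cos(l)]); y=f*np.array([-np.sin(a),np.cos(a),0])
    return Ro.from_matrix(np.stack([np.cross(y,z),y,z],1))
def tcp(g,R,p): return np.array(g)+R.as_matrix()[:,2]*p
E
python3 - <<'E'
from kin import *
_,k,s4,_=pickle.load(open("kin.pkl","rb"))
q0=np.array([-.5,.1,1.9,.8,1.3,1.2])
def t(name,g,a,l,f,p,q0,n=8):
    R=Rt(a,l,f); q,c=ik(k,s4,tcp(g,R,p),R,q0,n); print(name,a,l,f,"ok" if c<1e-6 else "XX",q.round(2),(np.minimum(q-LO,HI-q)).min().round(2)); return q,c
for l in(65,75):
  for a in(50,72,90):
    for f in(1,-1): t("pick",[.592,-.0065,.125],a,l,f,.01,q0)
for c in((.45,-.22),):
  for psi in range(0,360,45):
    print(psi)
    for f in(1,-1):
      t("lay",[*c,.016],psi+180,25,f,.01,q0,4)
      t("regrip",[*c,.018],psi,25,f,.012,q0,4)
E
```

```text
pick 50 65 1 ok [-0.65  0.69  1.96  1.39  1.17  2.11] 0.74
pick 50 65 -1 ok [-0.65  0.69  1.96  1.39  1.17 -1.03] 0.74
pick 72 65 1 ok [-0.63  0.8   1.65  1.06  1.42  2.23] 0.88
pick 72 65 -1 ok [-0.63  0.8   1.65  1.06  1.42 -0.91] 1.05
pick 90 65 1 ok [-0.57  0.9   1.38  0.88  1.66  2.27] 0.84
pick 90 65 -1 ok [-0.57  0.9   1.38  0.88  1.66 -0.87] 1.0
pick 50 75 1 ok [-0.69  0.8   1.97  1.48  1.33  1.95] 0.73
pick 50 75 -1 ok [-0.69  0.8   1.97  1.48  1.33 -1.19] 0.73
pick 72 75 1 ok [-0.66  0.89  1.64  1.14  1.55  2.14] 0.97
pick 72 75 -1 ok [-0.66  0.89  1.64  1.14  1.55 -1.  ] 1.06
pick 90 75 1 ok [-0.59  0.98  1.36  0.96  1.78  2.22] 0.88
pick 90 75 -1 ok [-0.59  0.98  1.36  0.96  1.78 -0.92] 0.88
0
lay 180 25 1 ok [-0.49  0.79  1.5  -0.21  1.25  1.19] 0.79
regrip 0 25 1 ok [-0.8   0.54  2.16  1.18  0.33  2.81] 0.05
lay 180 25 -1 ok [-0.49  0.79  1.5  -0.21  1.25 -1.95] 0.79
regrip 0 25 -1 ok [-0.8   0.54  2.16  1.18  0.33 -0.33] 0.05
45
lay 225 25 1 ok [-0.37  0.71  1.69 -0.48  0.98  0.74] 0.52
regrip 45 25 1 ok [-0.88  0.62  1.93  0.66  0.76  2.53] 0.48
lay 225 25 -1 XX [-0.6
[... 876 characters left out ...]
 0.66  0.76  2.53] 0.48
regrip 225 25 1 ok [-0.37  0.71  1.69 -0.48  0.98  0.74] 0.52
lay 405 25 -1 ok [-0.88  0.62  1.93  0.66  0.76 -0.62] 0.48
regrip 225 25 -1 XX [-0.63  0.61  1.8  -0.06  0.78  3.11] 0.0
270
lay 450 25 1 ok [-0.8   0.73  1.65  0.34  1.11  2.14] 0.83
regrip 270 25 1 ok [-0.37  0.6   1.97 -0.83  0.57  0.34] 0.17
lay 450 25 -1 ok [-0.8   0.73  1.65  0.34  1.11 -1.  ] 0.83
regrip 270 25 -1 XX [-0.44  0.58  1.92 -0.55  0.58  3.11] 0.0
315
lay 495 25 1 ok [-0.64  0.8   1.48  0.06  1.3   1.68] 1.02
regrip 315 25 1 XX [-0.48  0.53  2.08 -0.76  0.28 -0.54] 0.0
lay 495 25 -1 ok [-0.64  0.8   1.48  0.06  1.3  -1.46] 1.02
regrip 315 25 -1 XX [-0.48  0.53  2.08 -0.76  0.28  2.6 ] 0.0
```

```bash
cat > path.py <<'E'
from kin import *
_,k,s4,_=pickle.load(open("kin.pkl","rb"))
def step(q,p,R,name=""):
    "check straight move from joint q to pose; print travel/dr and joint extremes; return q end"
    p0,R0=fk(k,q,s4); d=R0.inv().apply(p-p0); w=(R0.inv()*R).as_rotvec()
    n=int(np.ceil(max(np.linalg.norm(d)/.0417,np.degrees(np.linalg.norm(w))/7.16,1))); Q=[q]
    for i in range(1,n+1):
        z=least_squares(lambda x:np.r_[(fk(k,x,s4)[0]-(p0+(p-p0)*i/n))*5,(fk(k,x,s4)[1].inv()*R0*Ro.from_rotvec(w*i/n)).as_rotvec()],np.clip(Q[-1],LO+1e-3,HI-1e-3),bounds=(LO,HI))
        if z.cost>1e-6: print("   FAIL at",i,n)
        Q.append(z.x)
    Q=np.array(Q); print(name,"travel",d.round(3).tolist(),"dr",np.degrees(w).round(1).tolist(),"rows",n,"maxstep",np.abs(np.diff(Q,axis=0)).max(0).round(2),"margin",np.minimum(Q-LO,HI-Q).min().round(2),"q",Q[-1].round(2)); return Q[-1]
E
python3 - <<'E'
from st import *; from path import *
c=read_camera("wrist"); P=fpts(c); C=c["color"].astype(int); 
m=(C[...,2]>150)&(C[...,1]>130)&(C[...,0]<110)&(abs(P[...,2]-.005)<.01)
print(m.sum()); 
if m.sum()>20:
    vv,uu=np.nonzero(m); W=np.array([fray(c,u,v,.005)[:2] for u,v in zip(uu,vv)])
    z=least_squares(lambda x:np.hypot(*(W-x[:2]).T)-x[2],[.505,.024,.034],loss="soft_l1",f_scale=.002); print("ring",z.x,np.ptp(W,0),(W.max(0)+W.min(0))/2)
cv2.imwrite("pics/w2.png",c["color"])
s=st(); q=s["qpos"]
Rp=Rt(72,65,-1); gp=[.592,-.0065,.125]
q=step(q,np.array([.46,-.13,.23]),Rp,"via")
q=step(q,tcp(gp,Rp,-.09),Rp,"pre")
q=step(q,tcp(gp,Rp,.01),Rp,"pick")
q=step(q,tcp(gp,Rp,.01)+[0,0,.13],Rp,"lift")
qL=q
for psi in(15,30,45):
  for c0 in((.5,-.2),(.47,-.22)):
    Rl=Rt(psi+180,25,1);q=qL; print(psi,c0)
    q=step(q,tcp([*c0,.1],Rl,.01),Rl,"overlay"); q=step(q,tcp([*c0,.018],Rl,.01),Rl,"lay"); q=step(q,tcp([*c0,.11],Rl,.01),Rl,"up")
    u=np.array([np.cos(np.radians(psi)),np.sin(np.radians(psi)),0]); g=np.array([*c0,.018])-.077*u
    for f in(1,-1):
        Rg=Rt(psi,25,f); q2=step(q,tcp(g,Rg,-.08),Rg,"prere"); q2=step(q2,tcp(g,Rg,.012),Rg,"regrip");q2=step(q2,tcp(g,Rg,.012)+[0,0,.2],Rg,"lift2")
        Rf=Rt(72,65,-f); q2=step(q2,tcp([.59,-.004,.29],Rf,.012),Rf,"overcup"); q2=step(q2,tcp([.59,-.004,.14],Rf,.012),Rf,"insert")
E
```

```text
476
ring [0.50712454 0.0248353  0.03410532] [0.07204107 0.07208088] [0.50713318 0.02481727]
t 5.5333 q [-0.506  0.076  1.922  0.627  1.327  1.17 ] p [0.4142 0.0648 0.2689] rpy [-1.446e+02 -1.000e-01 -1.830e+01] F [-0.5 -0.8 -1.4] o 0.0918 g 0.0
via travel [0.105, 0.162, -0.067] dr [23.5, 22.9, -87.9] rows 14 maxstep [0.05 0.05 0.05 0.03 0.05 0.18] margin 0.73 q [-0.97  0.59  1.68  0.82  1.72 -0.91]
pre travel [-0.028, 0.087, 0.098] dr [0.0, 0.0, -0.0] rows 4 maxstep [0.05 0.04 0.04 0.04 0.04 0.01] margin 0.94 q [-0.77  0.76  1.57  0.95  1.57 -0.86]
pick travel [-0.0, -0.0, 0.1] dr [0.0, 0.0, 0.0] rows 3 maxstep [0.05 0.02 0.03 0.04 0.05 0.02] margin 1.05 q [-0.63  0.8   1.65  1.06  1.42 -0.91]
lift travel [0.118, 0.0, -0.055] dr [0.0, 0.0, -0.0] rows 4 maxstep [0.   0.05 0.02 0.01 0.04 0.06] margin 1.05 q [-0.63  0.6   1.58  1.04  1.56 -0.68]
15 (0.5, -0.2)
overlay travel [-0.239, -0.031, -0.135] dr [-21.5, -81.8, 59.0] rows 15 maxstep [0.03 0.05 0.04 0.1  0.06 0.13] margin 0.74 q [-0.38  0.72  1.36 -0.26  1.43  1.01]
lay travel [0.035, 0.0, 0.074] dr [0.0, -0.0, -0.0] rows 2 maxstep
[... 12645 characters left out ...]
.11 0.06 0.06 0.16 0.1  0.21] margin 0.57 q [-1.08  0.49  1.82  0.49  1.02 -0.6 ]
regrip travel [-0.0, 0.0, 0.092] dr [0.0, 0.0, 0.0] rows 3 maxstep [0.03 0.05 0.03 0.04 0.07 0.03] margin 0.54 q [-1.    0.63  1.89  0.6   0.82 -0.68]
lift2 travel [0.085, -0.0, -0.181] dr [0.0, 0.0, 0.0] rows 5 maxstep [0.   0.07 0.05 0.04 0.09 0.07] margin 0.54 q [-1.    0.32  1.7   0.45  1.25 -0.39]
overcup travel [0.322, -0.073, 0.064] dr [54.3, -26.9, 149.2] rows 23 maxstep [0.04 0.02 0.04 0.05 0.05 0.17] margin 0.58 q [-0.62  0.55  1.56  1.04  1.59  2.53]
insert travel [0.136, 0.0, 0.063] dr [-0.0, 0.0, 0.0] rows 4 maxstep [0.   0.06 0.03 0.01 0.04 0.07] margin 0.58 q [-0.62  0.77  1.66  1.06  1.43  2.25]
```

arm_command:
  fingers: [-1,-1,-1,-1,-1,-1,-1,-1]
  travel:
    - [0.105,0.162,-0.067]
    - [0.105,0.162,-0.067]
    - [0.105,0.162,-0.067]
    - [0.105,0.162,-0.067]
    - [0.105,0.162,-0.067]
    - [0.105,0.162,-0.067]
    - [0.105,0.162,-0.067]
    - [0.105,0.162,-0.067]
  dr:
    - [23.5,22.9,-87.9]
    - [23.5,22.9,-87.9]
    - [23.5,22.9,-87.9]
    - [23.5,22.9,-87.9]
    - [23.5,22.9,-87.9]
    - [23.5,22.9,-87.9]
    - [23.5,22.9,-87.9]
    - [23.5,22.9,-87.9]

```text
time: 6.2
tool_pos: [0.4617, -0.1291, 0.2304]
tool_rot: [-2.515, -0.717, 0.296]
contact_force: [0.1, 1.2, 0.0]
opening: 0.0913
grip_force: 0.0
```

```bash
python3 -c "
from st import *; from path import *
s=st(); Rp=Rt(72,65,-1); gp=[.592,-.0065,.125]
q=step(s['qpos'],tcp(gp,Rp,-.08),Rp,'pre')"
```

```text
t 6.2 q [-0.942  0.436  1.75   0.769  1.529 -0.179] p [ 0.4617 -0.1291  0.2304] rpy [-144.1  -41.1   16.9] F [0.1 1.2 0. ] o 0.0913 g 0.0
pre travel [0.043, 0.061, 0.119] dr [9.8, 10.4, -37.6] rows 6 maxstep [0.03 0.06 0.05 0.04 0.02 0.12] margin 0.95 q [-0.76  0.76  1.58  0.96  1.56 -0.86]
```

arm_command:
  fingers: [-1,-1,-1,-1,-1,-1,-1,-1]
  travel:
    - [0,0,0.01]
    - [0,0.01,0.02]
    - [0.01,0.02,0.04]
    - [0.02,0.03,0.06]
    - [0.03,0.045,0.09]
    - [0.043,0.061,0.119]
    - [0.043,0.061,0.119]
    - [0.043,0.061,0.119]
  dr:
    - [9.8,10.4,-37.6]
    - [9.8,10.4,-37.6]
    - [9.8,10.4,-37.6]
    - [9.8,10.4,-37.6]
    - [9.8,10.4,-37.6]
    - [9.8,10.4,-37.6]
    - [9.8,10.4,-37.6]
    - [9.8,10.4,-37.6]

```text
time: 6.87
tool_pos: [0.5697, -0.0719, 0.1575]
tool_rot: [-3.126, -1.133, 1.244]
contact_force: [-0.5, -0.3, -0.3]
opening: 0.092
grip_force: 0.0
```

```bash
python3 -c "
from st import *; from path import *
s=st(); Rp=Rt(72,65,-1); gp=[.592,-.0065,.125]
c=read_camera('wrist'); cv2.imwrite('pics/w3.png',c['color']); pickle.dump(c,open('w3.pkl','wb'))
q=step(s['qpos'],tcp(gp,Rp,.01),Rp,'pick')"
```

```text
t 6.8667 q [-0.752  0.759  1.582  0.959  1.554 -0.858] p [ 0.5697 -0.0719  0.1575] rpy [-179.1  -64.9   71.3] F [-0.5 -0.3 -0.3] o 0.092 g 0.0
pick travel [-0.0, 0.001, 0.086] dr [-0.2, 0.1, -0.3] rows 3 maxstep [0.04 0.01 0.03 0.04 0.05 0.02] margin 1.05 q [-0.63  0.8   1.65  1.06  1.42 -0.91]
```

View pics/w3.png

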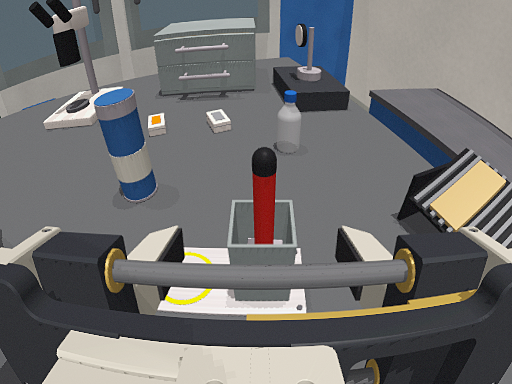

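The view shows the red handle nearly vertical (263,150–245) between the fingers, and the blue tin standing clear at (125,145). I'm going in to grasp.

arm_command:
  fingers: [-1,-1,-1,1,1,1,1,1]
  travel:
    - [0,0.001,0.03]
    - [0,0.001,0.065]
    - [0,0.001,0.086]
    - [0,0.001,0.086]
    - [0,0.001,0.086]
    - [0,0.001,0.086]
    - [0,0.001,0.086]
    - [0,0.001,0.086]
  dr:
    - [0,0,0]
    - [0,0,0]
    - [0,0,0]
    - [0,0,0]
    - [0,0,0]
    - [0,0,0]
    - [0,0,0]
    - [0,0,0]
  squeeze: 40

```text
time: 7.58
tool_pos: [0.5946, -0.0015, 0.1234]
tool_rot: [-3.137, -1.133, 1.248]
contact_force: [-0.7, -0.5, -0.1]
opening: 0.0635
grip_force: 0.0
```

arm_command:
  fingers: [1,1,1,1,1]
  travel:
    - [0,0,0]
    - [0,0,0]
    - [0,0,0]
    - [0,0,0]
    - [0,0,0]
  dr:
    - [0,0,0]
    - [0,0,0]
    - [0,0,0]
    - [0,0,0]
    - [0,0,0]

```text
time: 8.0
tool_pos: [0.5944, -0.0001, 0.1226]
tool_rot: [-3.133, -1.134, 1.246]
contact_force: [-0.0, 0.1, -0.6]
opening: 0.0295
grip_force: 0.0
```

```bash
python3 -c "
from st import *; from path import *
s=st(); Rp=Rt(72,65,-1)
q=step(s['qpos'],s['tool_pos']+[0,0,.14],Rp,'lift')"
```

```text
t 8.0 q [-0.631  0.794  1.649  1.056  1.427 -0.901] p [ 5.944e-01 -1.000e-04  1.226e-01] rpy [-179.5  -65.    71.4] F [-0.   0.1 -0.6] o 0.0295 g 0.0
lift travel [0.127, -0.001, -0.059] dr [0.1, 0.0, -0.3] rows 4 maxstep [0.   0.06 0.03 0.01 0.04 0.06] margin 1.05 q [-0.63  0.58  1.57  1.04  1.57 -0.66]
```

arm_command:
  fingers: [1,1,1,1,1,1,1,1]
  travel:
    - [0,0,0]
    - [0,0,0]
    - [0,0,0]
    - [0.018,0,-0.008]
    - [0.045,0,-0.021]
    - [0.073,0,-0.034]
    - [0.1,0,-0.046]
    - [0.127,0,-0.059]
  dr:
    - [0,0,0]
    - [0,0,0]
    - [0,0,0]
    - [0,0,0]
    - [0,0,0]
    - [0,0,0]
    - [0,0,0]
    - [0,0,0]

```text
time: 8.67
tool_pos: [0.5946, 0.0003, 0.2638]
tool_rot: [-3.131, -1.134, 1.244]
contact_force: [0.6, -0.4, -1.6]
opening: 0.0168
grip_force: 39.9
```

```bash
python3 -c "
from st import *; from path import *
s=st()
c=read_camera('wrist'); cv2.imwrite('pics/w4.png',c['color']); pickle.dump(c,open('w4.pkl','wb'))
Rl=Rt(225,25,1); q=step(s['qpos'],tcp([.5,-.2,.13],Rl,.01),Rl,'overlay'); q=step(q,tcp([.5,-.2,.02],Rl,.01),Rl,'lay')"
```

```text
t 8.6667 q [-0.63   0.582  1.571  1.038  1.573 -0.648] p [5.946e-01 3.000e-04 2.638e-01] rpy [-179.4  -65.    71.3] F [ 0.6 -0.4 -1.6] o 0.0168 g 39.9
overlay travel [-0.224, -0.029, -0.142] dr [-10.4, -88.1, 27.9] rows 13 maxstep [0.04 0.05 0.01 0.12 0.06 0.11] margin 0.6 q [-0.31  0.61  1.48 -0.4   1.29  0.64]
lay travel [0.046, 0.0, 0.1] dr [0.0, -0.0, 0.0] rows 3 maxstep [0.   0.05 0.03 0.01 0.07 0.03] margin 0.56 q [-0.31  0.76  1.55 -0.44  1.08  0.74]
```

View pics/w4.png

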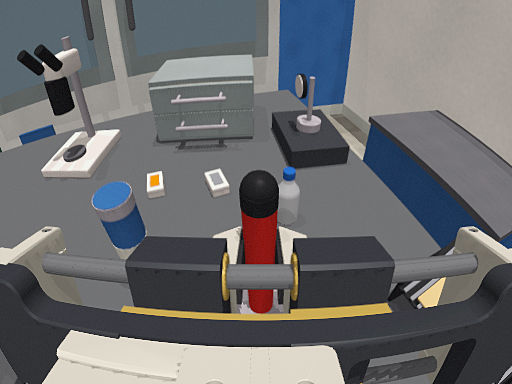

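The brush is out and held in line with the tool: black end at (260,190), fingers around the handle at (260,275). Now I swing it round to lay it down.

arm_command:
  fingers: [1,1,1,1,1,1,1,1]
  travel:
    - [-0.015,-0.004,-0.025]
    - [-0.035,-0.008,-0.06]
    - [-0.055,-0.013,-0.095]
    - [-0.075,-0.018,-0.13]
    - [-0.095,-0.024,-0.16]
    - [-0.115,-0.029,-0.193]
    - [-0.115,-0.029,-0.193]
    - [-0.115,-0.029,-0.193]
  dr:
    - [-10.4,-88.1,27.9]
    - [-10.4,-88.1,27.9]
    - [-10.4,-88.1,27.9]
    - [-10.4,-88.1,27.9]
    - [-10.4,-88.1,27.9]
    - [-10.4,-88.1,27.9]
    - [-10.4,-88.1,27.9]
    - [-10.4,-88.1,27.9]

```text
time: 9.38
tool_pos: [0.4969, -0.2061, 0.2406]
tool_rot: [-3.05, -0.158, 0.937]
contact_force: [0.4, 0.7, -2.5]
opening: 0.0167
grip_force: 39.9
```

```bash
python3 -c "
from st import *; from path import *
s=st()
Rl=Rt(225,25,1); q=step(s['qpos'],tcp([.5,-.2,.08],Rl,.01),Rl,'overlay')"
```

```text
t 9.3833 q [-0.63   0.395  1.42   0.16   1.422 -0.035] p [ 0.4969 -0.2061  0.2406] rpy [-174.7   -9.1   53.7] F [ 0.4  0.7 -2.5] o 0.0167 g 39.9
overlay travel [-0.024, 0.014, 0.167] dr [-3.9, -33.6, 10.3] rows 5 maxstep [0.07 0.08 0.04 0.12 0.09 0.16] margin 0.58 q [-0.31  0.67  1.52 -0.42  1.19  0.68]
```

arm_command:
  fingers: [1,1,1,1,1,1,1,1]
  travel:
    - [-0.003,0.002,0.01]
    - [-0.006,0.004,0.04]
    - [-0.012,0.006,0.07]
    - [-0.016,0.009,0.1]
    - [-0.02,0.012,0.135]
    - [-0.024,0.014,0.167]
    - [-0.024,0.014,0.167]
    - [-0.024,0.014,0.167]
  dr:
    - [-3.9,-33.6,10.3]
    - [-3.9,-33.6,10.3]
    - [-3.9,-33.6,10.3]
    - [-3.9,-33.6,10.3]
    - [-3.9,-33.6,10.3]
    - [-3.9,-33.6,10.3]
    - [-3.9,-33.6,10.3]
    - [-3.9,-33.6,10.3]

```text
time: 10.05
tool_pos: [0.4973, -0.1986, 0.0698]
tool_rot: [-3.134, 0.433, 0.796]
contact_force: [0.7, -0.2, 0.3]
opening: 0.0166
grip_force: 39.9
```

```bash
python3 -c "
from st import *; from path import *
s=st()
Rl=Rt(225,25,1); q=step(s['qpos'],tcp([.5,-.2,.018],Rl,.01),Rl,'lay')
c=read_camera('scene'); P=pts(c); C=c['color'].astype(int); pickle.dump(c,open('s5.pkl','wb'))
a=cv2.resize(c['color'][130:260,110:310],(600,390),interpolation=cv2.INTER_CUBIC); cv2.imwrite('pics/s5.png',a)"
```

```text
t 10.05 q [-0.303  0.675  1.521 -0.41   1.192  0.675] p [ 0.4973 -0.1986  0.0698] rpy [-179.5   24.8   45.6] F [ 0.7 -0.2  0.3] o 0.0166 g 39.9
lay travel [0.023, 0.003, 0.057] dr [-0.2, -0.2, 0.6] rows 2 maxstep [0.   0.05 0.02 0.02 0.06 0.03] margin 0.56 q [-0.31  0.76  1.55 -0.44  1.08  0.74]
```

View pics/s5.png

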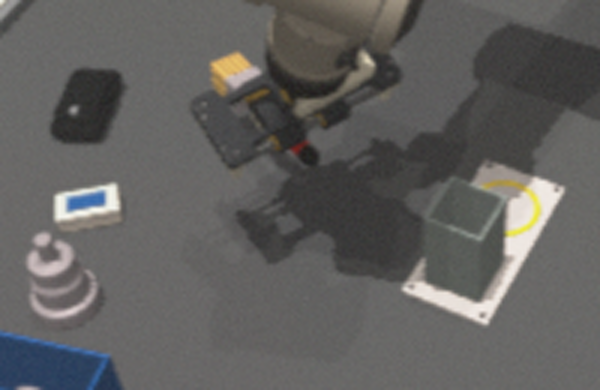

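The brush is held level, with the bristles at crop (235,75) and the black handle end at (310,155). The bench below is clear. Lowering.

arm_command:
  fingers: [1,1,1,1,1]
  travel:
    - [0.009,0.003,0.02]
    - [0.017,0.003,0.04]
    - [0.022,0.003,0.051]
    - [0.023,0.003,0.054]
    - [0.023,0.003,0.055]
  dr:
    - [0,0,0]
    - [0,0,0]
    - [0,0,0]
    - [0,0,0]
    - [0,0,0]

```text
time: 10.52
tool_pos: [0.4994, -0.2036, 0.0129]
tool_rot: [-3.14, 0.431, 0.791]
contact_force: [-0.1, 2.0, 1.9]
opening: 0.0166
grip_force: 40.0
```

```bash
python3 -c "
from st import *; from path import *
s=st()
R=Ro.from_euler('xyz',s['tool_rot']); print(s['tool_pos']-R.as_matrix()[:,2]*.01, R.inv().apply([0,0,-.001]))"
```

```text
t 10.5167 q [-0.309  0.757  1.548 -0.434  1.084  0.724] p [ 0.4994 -0.2036  0.0129] rpy [-179.9   24.7   45.3] F [-0.1  2.   1.9] o 0.0166 g 40.0
[ 0.50231853 -0.20062944  0.02196065] [4.17732429e-04 1.06786094e-06 9.08569468e-04]
```

arm_command:
  fingers: [1,1,0,0,-1,-1,-1,-1]
  travel:
    - [0.001,0,0.002]
    - [0.0015,0,0.0035]
    - [0.0015,0,0.0035]
    - [0.0015,0,0.0035]
    - [0.0015,0,0.0035]
    - [0.0015,0,0.0035]
    - [0.0015,0,0.0035]
    - [0.0015,0,0.0035]
  dr:
    - [0,0,0]
    - [0,0,0]
    - [0,0,0]
    - [0,0,0]
    - [0,0,0]
    - [0,0,0]
    - [0,0,0]
    - [0,0,0]

```text
time: 11.18
tool_pos: [0.4987, -0.2029, 0.0075]
tool_rot: [-3.138, 0.432, 0.793]
contact_force: [-0.1, 0.2, -0.7]
opening: 0.0525
grip_force: 0.0
```

arm_command:
  fingers: [-1,-1,-1,-1,-1]
  travel:
    - [0,0,0]
    - [0,0,-0.03]
    - [0,0,-0.07]
    - [0,0,-0.11]
    - [0,0,-0.15]
  dr:
    - [0,0,0]
    - [0,0,0]
    - [0,0,0]
    - [0,0,0]
    - [0,0,0]

```text
time: 11.6
tool_pos: [0.5431, -0.1579, 0.1453]
tool_rot: [-3.137, 0.432, 0.793]
contact_force: [1.0, -0.3, 0.5]
opening: 0.0854
grip_force: 0.0
```

```bash
python3 -c "
from st import *; from path import *
s=st()
c=read_camera('wrist');pickle.dump(c,open('w6.pkl','wb'));cv2.imwrite('pics/w6.png',c['color'])"
```

```text
t 11.6 q [-0.219  0.648  1.328 -0.365  1.419  0.661] p [ 0.5431 -0.1579  0.1453] rpy [-179.8   24.7   45.4] F [ 1.  -0.3  0.5] o 0.0854 g 0.0
```

View pics/w6.png

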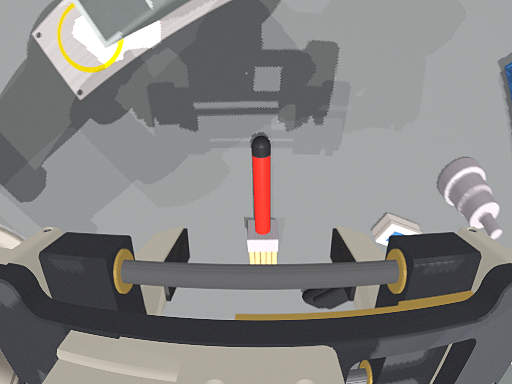

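The brush lies flat: black tip at (260,137), handle/ferrule joint at (262,232), ferrule down to about 250 px, flat side up.

```bash
python3 - <<'E'
from st import *; from path import *
c=pickle.load(open("w6.pkl","rb"));P=fpts(c);C=c["color"].astype(int)
m=(C[...,2]>120)&(C[...,1]<60)&(C[...,0]<60)&(P[...,2]<.05);m[:, :230]=0;m[:,300:]=0
X=P[m];mu=X.mean(0);u=np.linalg.svd(X[:,:2]-mu[:2])[2][0];u*=np.sign(u@[1,1]);t=(X-mu)[:,:2]@u
print("red",m.sum(),mu,"psi",np.degrees(np.arctan2(u[1],u[0])),"range",np.percentile(t,[1,99]),"zmax",np.percentile(X[:,2],95))
print("tip",P[140,260],"ferrule",P[235,263],P[245,263],P[240,252],P[240,272])
j=mu[:2]+u*np.percentile(t,1); g=np.array([*(j-u*.010),.018]); print("joint",j,"grip g",g)
psi=float(np.degrees(np.arctan2(u[1],u[0])))
s=st();q=s["qpos"]
Rg=Rt(psi,25,-1); q=step(q,tcp(g,Rg,-.08),Rg,"prere"); q=step(q,tcp(g,Rg,.012),Rg,"regrip")
E
```

```text
red 554 [ 0.49143187 -0.21136044  0.01934083] psi 46.42268928631702 range [-0.0520374   0.04627026] zmax 0.02422021386713936
tip [ 0.53615219 -0.16453827  0.01364003] ferrule [ 0.45604393 -0.25091358  0.02875001] [ 0.44966067 -0.25744841  0.03636425] [ 0.44658927 -0.24246499  0.03591137] [ 0.46344185 -0.25806059  0.03646836]
joint [ 0.45556079 -0.24905867] grip g [ 0.44866747 -0.25630312  0.018     ]
t 11.65 q [-0.216  0.641  1.315 -0.364  1.425  0.66 ] p [ 0.5484 -0.1567  0.1529] rpy [179.5  24.3  45.3] F [2.6 0.6 4.7] o 0.0894 g 0.0
prere travel [-0.134, -0.001, 0.129] dr [0.5, 49.3, -1.0] rows 7 maxstep [0.13 0.07 0.11 0.15 0.14 0.22] margin 0.64 q [-1.    0.51  1.79  0.5   1.02 -0.55]
regrip travel [0.0, 0.0, 0.092] dr [0.0, 0.0, -0.0] rows 3 maxstep [0.03 0.05 0.02 0.04 0.07 0.03] margin 0.54 q [-0.92  0.65  1.85  0.61  0.82 -0.62]
```

arm_command:
  fingers: [-1,-1,-1,-1,-1,-1,-1,-1]
  travel:
    - [-0.018,0,0.016]
    - [-0.036,0,0.033]
    - [-0.055,0,0.05]
    - [-0.074,0,0.068]
    - [-0.094,0,0.088]
    - [-0.114,-0.001,0.109]
    - [-0.134,-0.001,0.129]
    - [-0.134,-0.001,0.129]
  dr:
    - [0,7,0]
    - [0,14,0]
    - [0,21,0]
    - [0,28,0]
    - [0,35,0]
    - [0.5,42,-1]
    - [0.5,49.3,-1]
    - [0.5,49.3,-1]

```text
time: 12.32
tool_pos: [0.4167, -0.2851, 0.082]
tool_rot: [-3.131, -0.432, 0.801]
contact_force: [-0.0, 0.0, -0.2]
opening: 0.0916
grip_force: 0.0
```

```bash
python3 - <<'E'
from st import *; from path import *
s=st();q=s["qpos"]
Rg=Rt(46.4,25,-1); g=[.4487,-.2563,.018]; q=step(q,tcp(g,Rg,-.08),Rg,"prere"); q=step(s["qpos"],tcp(g,Rg,.012),Rg,"regrip")
E
```

```text
t 12.3167 q [-1.018  0.518  1.8    0.497  1.008 -0.558] p [ 0.4167 -0.2851  0.082 ] rpy [-179.4  -24.8   45.9] F [-0.   0.  -0.2] o 0.0916 g 0.0
prere travel [0.012, 0.003, -0.004] dr [-0.4, 0.2, -0.5] rows 1 maxstep [0.02 0.01 0.01 0.01 0.01 0.01] margin 0.73 q [-1.    0.51  1.79  0.5   1.02 -0.55]
regrip travel [0.012, 0.004, 0.088] dr [-0.4, 0.2, -0.5] rows 3 maxstep [0.03 0.05 0.02 0.04 0.07 0.03] margin 0.54 q [-0.92  0.65  1.85  0.61  0.82 -0.62]
```

arm_command:
  fingers: [-1,-1,-1,-1,1,1,1,1]
  travel:
    - [0.012,0.004,0.02]
    - [0.012,0.004,0.055]
    - [0.012,0.004,0.08]
    - [0.012,0.004,0.086]
    - [0.012,0.004,0.086]
    - [0.012,0.004,0.086]
    - [0.012,0.004,0.086]
    - [0.012,0.004,0.086]
  dr:
    - [-0.4,0.2,-0.5]
    - [-0.4,0.2,-0.5]
    - [-0.4,0.2,-0.5]
    - [-0.4,0.2,-0.5]
    - [-0.4,0.2,-0.5]
    - [-0.4,0.2,-0.5]
    - [-0.4,0.2,-0.5]
    - [-0.4,0.2,-0.5]
  squeeze: 45

```text
time: 12.98
tool_pos: [0.4539, -0.2521, 0.0108]
tool_rot: [3.14, -0.432, 0.814]
contact_force: [-0.1, 0.2, -0.6]
opening: 0.0696
grip_force: 0.0
```

arm_command:
  fingers: [1,1,1,1,1]
  travel:
    - [0,0,0]
    - [0,0,0]
    - [0,0,0]
    - [0,0,0]
    - [0,0,0]
  dr:
    - [0,0,0]
    - [0,0,0]
    - [0,0,0]
    - [0,0,0]
    - [0,0,0]

```text
time: 13.4
tool_pos: [0.4534, -0.2512, 0.0096]
tool_rot: [-3.14, -0.432, 0.813]
contact_force: [0.3, 0.1, -0.6]
opening: 0.0363
grip_force: 0.3
```

```bash
python3 - <<'E'
from st import *; from path import *
s=st();q=s["qpos"]; R=Ro.from_euler("xyz",s["tool_rot"])
q=step(q,s["tool_pos"]+[0,0,.22],R,"lift2")
for az,l in((72,65),(72,69)):
    Rf=Rt(az,l,1); q2=step(q,tcp([.59,-.004,.30],Rf,.010),Rf,"overcup")
E
```

```text
t 13.4 q [-0.919  0.642  1.848  0.599  0.823 -0.612] p [ 0.4534 -0.2512  0.0096] rpy [-179.9  -24.8   46.6] F [ 0.3  0.1 -0.6] o 0.0363 g 0.3
lift2 travel [0.092, -0.0, -0.2] dr [0.0, 0.0, -0.0] rows 6 maxstep [0.   0.07 0.05 0.04 0.08 0.06] margin 0.54 q [-0.92  0.32  1.63  0.44  1.29 -0.31]
overcup travel [0.283, -0.075, 0.058] dr [55.0, -25.4, 150.3] rows 23 maxstep [0.04 0.02 0.04 0.05 0.05 0.16] margin 0.56 q [-0.63  0.54  1.55  1.04  1.6   2.55]
overcup travel [0.284, -0.075, 0.057] dr [60.4, -26.3, 148.7] rows 23 maxstep [0.04 0.03 0.04 0.05 0.05 0.16] margin 0.6 q [-0.64  0.56  1.57  1.09  1.63  2.51]
```

arm_command:
  fingers: [1,1,1,1,1,1,1,1]
  travel:
    - [0,0,0]
    - [0,0,0]
    - [0.01,0,-0.02]
    - [0.025,0,-0.055]
    - [0.042,0,-0.092]
    - [0.059,0,-0.128]
    - [0.075,0,-0.165]
    - [0.092,0,-0.2]
  dr:
    - [0,0,0]
    - [0,0,0]
    - [0,0,0]
    - [0,0,0]
    - [0,0,0]
    - [0,0,0]
    - [0,0,0]
    - [0,0,0]

```text
time: 14.07
tool_pos: [0.4528, -0.2512, 0.2315]
tool_rot: [-3.14, -0.432, 0.813]
contact_force: [1.0, -0.7, -2.1]
opening: 0.0355
grip_force: 45.0
```

arm_command:
  fingers: [1,1,1,1,1,1,1,1]
  travel:
    - [0.01,0,0]
    - [0.02,0,0.005]
    - [0.03,-0.01,0.01]
    - [0.04,-0.015,0.01]
    - [0.06,-0.02,0.015]
    - [0.08,-0.025,0.02]
    - [0.1,-0.03,0.025]
    - [0.12,-0.035,0.03]
  dr:
    - [55,-25.4,150.3]
    - [55,-25.4,150.3]
    - [55,-25.4,150.3]
    - [55,-25.4,150.3]
    - [55,-25.4,150.3]
    - [55,-25.4,150.3]
    - [55,-25.4,150.3]
    - [55,-25.4,150.3]

```text
time: 14.73
tool_pos: [0.5118, -0.1381, 0.2526]
tool_rot: [-2.573, 0.009, -0.047]
contact_force: [-0.3, -0.5, -1.5]
opening: 0.0357
grip_force: 45.0
```

```bash
python3 - <<'E'
from st import *; from path import *
s=st();q=s["qpos"]
Rf=Rt(72,63,1); q2=step(q,tcp([.59,-.004,.30],Rf,.010),Rf,"overcup")
E
```

```text
t 14.7333 q [-0.678  0.485  1.366  0.446  1.647  0.896] p [ 0.5118 -0.1381  0.2526] rpy [-147.4    0.5   -2.7] F [-0.3 -0.5 -1.5] o 0.0357 g 45.0
overcup travel [0.074, -0.147, 0.042] dr [33.8, -14.9, 97.3] rows 15 maxstep [0.01 0.02 0.04 0.04 0.04 0.12] margin 0.54 q [-0.62  0.52  1.54  1.02  1.59  2.57]
```

arm_command:
  fingers: [1,1,1,1,1,1,1,1]
  travel:
    - [0.005,-0.01,0.003]
    - [0.01,-0.02,0.006]
    - [0.015,-0.03,0.009]
    - [0.02,-0.04,0.012]
    - [0.025,-0.05,0.015]
    - [0.03,-0.06,0.018]
    - [0.035,-0.07,0.021]
    - [0.04,-0.08,0.024]
  dr:
    - [33.8,-14.9,97.3]
    - [33.8,-14.9,97.3]
    - [33.8,-14.9,97.3]
    - [33.8,-14.9,97.3]
    - [33.8,-14.9,97.3]
    - [33.8,-14.9,97.3]
    - [33.8,-14.9,97.3]
    - [33.8,-14.9,97.3]

```text
time: 15.4
tool_pos: [0.5552, -0.0602, 0.2747]
tool_rot: [-2.491, 0.69, -0.761]
contact_force: [-0.4, -1.4, -0.5]
opening: 0.0355
grip_force: 45.0
```

```bash
python3 - <<'E'
from st import *; from path import *
s=st();q=s["qpos"]
Rf=Rt(72,63,1); q2=step(q,tcp([.575,-.05,.28],Rf,.010),Rf,"near")
E
```

```text
t 15.4 q [-0.646  0.581  1.346  0.738  1.764  1.862] p [ 0.5552 -0.0602  0.2747] rpy [-142.7   39.5  -43.6] F [-0.4 -1.4 -0.5] o 0.0355 g 45.0
near travel [0.002, -0.025, 0.015] dr [15.2, -6.7, 43.7] rows 7 maxstep [0.01 0.01 0.03 0.03 0.03 0.1 ] margin 0.61 q [-0.7   0.56  1.53  0.98  1.63  2.5 ]
```

arm_command:
  fingers: [1,1,1,1,1,1,1,1]
  travel:
    - [0,-0.004,0.002]
    - [0,-0.008,0.005]
    - [0.001,-0.012,0.007]
    - [0.001,-0.016,0.01]
    - [0.002,-0.02,0.012]
    - [0.002,-0.025,0.015]
    - [0.002,-0.025,0.015]
    - [0.002,-0.025,0.015]
  dr:
    - [15.2,-6.7,43.7]
    - [15.2,-6.7,43.7]
    - [15.2,-6.7,43.7]
    - [15.2,-6.7,43.7]
    - [15.2,-6.7,43.7]
    - [15.2,-6.7,43.7]
    - [15.2,-6.7,43.7]
    - [15.2,-6.7,43.7]

```text
time: 16.07
tool_pos: [0.5768, -0.0417, 0.2757]
tool_rot: [-3.138, 1.1, -1.88]
contact_force: [0.3, 0.1, -1.2]
opening: 0.0355
grip_force: 45.0
```

```bash
python3 - <<'E'
from st import *; from path import *
s=st()
w=read_camera("wrist");c=read_camera("scene");pickle.dump((w,c),open("c7.pkl","wb"))
for n,cc,P in(("scene",c,pts(c)),("wrist",w,fpts(w))):
    C=cc["color"].astype(int)
    m=(C[...,2]>90)&(C[...,1]<70)&(C[...,0]<70)&(np.linalg.norm(P[...,:2]-[.57,-.05],axis=-1)<.12)&(P[...,2]>.1)
    X=P[m];print(n,m.sum())
    if m.sum()>8:
        for a,b in((.12,.16),(.16,.2),(.2,.24),(.24,.28)):
            k=(X[:,2]>a)&(X[:,2]<b); 
            if k.sum()>3: print(np.median(X[k],0).round(4),k.sum())
a=cv2.resize(c["color"][120:240,190:350],(600,450),interpolation=cv2.INTER_CUBIC);cv2.imwrite("pics/s7.png",a)
E
```

```text
t 16.0667 q [-0.699  0.563  1.534  0.974  1.633  2.501] p [ 0.5768 -0.0417  0.2757] rpy [-179.8   63.  -107.7] F [ 0.3  0.1 -1.2] o 0.0355 g 45.0
scene 165
[ 0.5838 -0.0457  0.1864] 48
[ 0.583  -0.0472  0.2199] 75
[ 0.5836 -0.0469  0.2506] 42
wrist 4653
[ 0.5707 -0.0545  0.1862] 1036
[ 0.5705 -0.0559  0.2214] 1857
[ 0.5702 -0.0574  0.2561] 1760
```

View pics/s7.png

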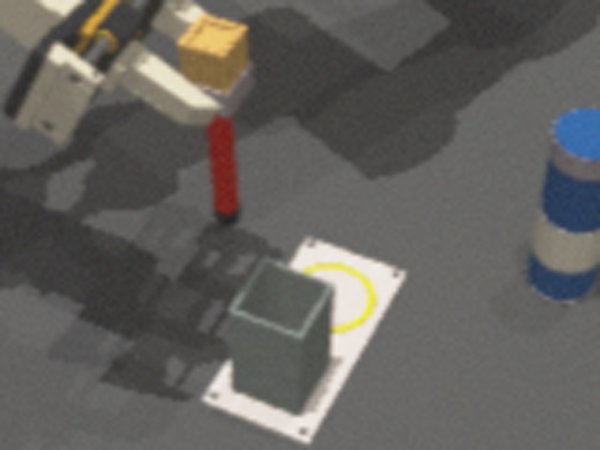

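The brush is bristles-up with its handle pointing straight down at crop (225,165). The cup mouth is at (285,295) and the tin is clear at (575,205). I'll lean the top slightly away from the hand and ring, then insert.

```bash
cat > ins.py <<'E'
from st import *; from path import *
az,l=50,49; th=np.radians(60.6-l); d=np.array([np.cos(np.radians(az)),np.sin(np.radians(az)),0])
Rf=Rt(az,l,1); cup=np.array([.590,-.004,0])
def G(h): return tcp(cup-.006*d+[0,0,.008+h]+.127*(np.sin(th)*d+np.cos(th)*np.array([0,0,1])),Rf,.010)
E
python3 - <<'E'
from ins import *
s=st(); q=step(s["qpos"],G(.12),Rf,"over"); print(G(.12),G(0)); q=step(q,G(0),Rf,"in")
E
```

```text
t 16.1667 q [-0.698  0.564  1.531  0.974  1.634  2.497] p [ 0.5774 -0.0421  0.2763] rpy [-179.1   63.  -106.9] F [-0.5 -0.1 -0.7] o 0.0359 g 45.0
over travel [-0.002, -0.011, 0.072] dr [18.3, 13.9, 12.8] rows 4 maxstep [0.06 0.06 0.07 0.01 0.14 0.1 ] margin 0.31 q [-0.51  0.36  1.77  1.    1.08  2.8 ]
[0.60740925 0.01674754 0.24584547] [0.60740925 0.01674754 0.12584547]
in travel [0.091, 0.0, 0.079] dr [-0.0, 0.0, 0.0] rows 3 maxstep [0.   0.07 0.05 0.06 0.05 0.11] margin 0.31 q [-0.51  0.55  1.88  1.16  0.94  2.48]
```

arm_command:
  fingers: [1,1,1,1,1,1,1,1]
  travel:
    - [0,-0.002,0.01]
    - [0,-0.005,0.03]
    - [0,-0.008,0.05]
    - [-0.002,-0.011,0.072]
    - [-0.002,-0.011,0.072]
    - [-0.002,-0.011,0.072]
    - [-0.002,-0.011,0.072]
    - [-0.002,-0.011,0.072]
  dr:
    - [4,3,3]
    - [8,6,6]
    - [13,10,9]
    - [18.3,13.9,12.8]
    - [18.3,13.9,12.8]
    - [18.3,13.9,12.8]
    - [18.3,13.9,12.8]
    - [18.3,13.9,12.8]

```text
time: 16.83
tool_pos: [0.6085, 0.0156, 0.2456]
tool_rot: [3.141, 0.855, -2.269]
contact_force: [0.8, -0.2, -2.3]
opening: 0.0359
grip_force: 45.0
```

```bash
python3 - <<'E'
from ins import *
s=st(); q=step(s["qpos"],G(0.01),Rf,"in")
w=read_camera("wrist");c=read_camera("scene")
for n,cc,P in(("scene",c,pts(c)),("wrist",w,fpts(w))):
    C=cc["color"].astype(int)
    m=(C[...,2]>90)&(C[...,1]<70)&(C[...,0]<70)&(np.linalg.norm(P[...,:2]-[.59,0],axis=-1)<.12)&(P[...,2]>.1)
    X=P[m];print(n,m.sum())
    for a in np.arange(.13,.24,.02):
        k=(X[:,2]>a)&(X[:,2]<a+.02)
        if k.sum()>3: print(np.median(X[k],0).round(4),k.sum())
    m=(C.max(-1)<60)&(np.linalg.norm(P[...,:2]-[.59,-.004],axis=-1)<.025)&(P[...,2]>.105)&(P[...,2]<.16)
    print("blk",m.sum(),P[m].mean(0),P[m].min(0))
E
```

```text
t 16.8333 q [-0.513  0.367  1.764  0.994  1.086  2.797] p [0.6085 0.0156 0.2456] rpy [ 180.   49. -130.] F [ 0.8 -0.2 -2.3] o 0.0359 g 45.0
in travel [0.083, 0.002, 0.072] dr [0.0, -0.0, -0.0] rows 3 maxstep [0.   0.06 0.04 0.06 0.05 0.1 ] margin 0.31 q [-0.51  0.54  1.88  1.15  0.95  2.51]
scene 117
[ 0.598  -0.0067  0.1482] 4
[ 0.599  -0.0064  0.1602] 33
[ 0.602  -0.0034  0.1826] 27
[ 6.049e-01 -6.000e-04  1.997e-01] 31
[0.6077 0.002  0.2169] 21
blk 8 [ 0.59771325 -0.00949305  0.13889786] [ 0.5951848  -0.01521631  0.13626211]
wrist 4651
[ 0.5827 -0.0131  0.1483] 95
[ 0.5837 -0.0114  0.1606] 727
[ 0.5868 -0.0085  0.1805] 848
[ 0.5894 -0.0054  0.2002] 983
[ 0.5922 -0.0025  0.2201] 1098
[5.948e-01 2.000e-04 2.377e-01] 900
blk 390 [ 0.58215725 -0.01343937  0.1410317 ] [ 0.57714505 -0.01787983  0.13111924]
```

arm_command:
  fingers: [1,1,1,1,1,1]
  travel:
    - [0.02,0.001,0.018]
    - [0.04,0.001,0.036]
    - [0.062,0.002,0.054]
    - [0.083,0.002,0.072]
    - [0.083,0.002,0.072]
    - [0.0855,0.002,0.0745]
  dr:
    - [0,0,0]
    - [0,0,0]
    - [0,0,0]
    - [0,0,0]
    - [0,0,0]
    - [0,0,0]

```text
time: 17.43
tool_pos: [0.6066, 0.0172, 0.1317]
tool_rot: [3.136, 0.855, -2.275]
contact_force: [0.3, -0.7, -0.1]
opening: 0.0359
grip_force: 45.0
```

arm_command:
  fingers: [1,1,1]
  travel:
    - [0.0015,0,0.0015]
    - [0.003,0,0.0025]
    - [0.003,0,0.0025]
  dr:
    - [0,0,0]
    - [0,0,0]
    - [0,0,0]

```text
time: 17.68
tool_pos: [0.607, 0.0175, 0.1295]
tool_rot: [-3.14, 0.855, -2.268]
contact_force: [-0.3, -0.3, -0.4]
opening: 0.0354
grip_force: 45.0
```

arm_command:
  fingers: [1,1,1]
  travel:
    - [0.001,0,0.001]
    - [0.002,0,0.002]
    - [0.003,0,0.0025]
  dr:
    - [0,0,0]
    - [0,0,0]
    - [0,0,0]

```text
time: 17.93
tool_pos: [0.6071, 0.018, 0.1259]
tool_rot: [-3.14, 0.857, -2.269]
contact_force: [-0.3, 1.2, 9.3]
opening: 0.0359
grip_force: 45.0
```

arm_command:
  fingers: [0,0,-1,-1,-1,-1,-1,-1]
  travel:
    - [0,0,0]
    - [0,0,0]
    - [0,0,0]
    - [0,0,0]
    - [0,0,0]
    - [0,0,0]
    - [0,0,-0.02]
    - [0,0,-0.05]
  dr:
    - [0,0,0]
    - [0,0,0]
    - [0,0,0]
    - [0,0,0]
    - [0,0,0]
    - [0,0,0]
    - [0,0,0]
    - [0,0,0]

```text
time: 18.6
tool_pos: [0.5812, -0.0096, 0.156]
tool_rot: [3.134, 0.854, -2.273]
contact_force: [1.0, -1.2, 0.4]
opening: 0.0816
grip_force: 0.0
```

arm_command:
  fingers: [-1,-1,-1,-1]
  travel:
    - [0,0,-0.04]
    - [0,0,-0.08]
    - [0,0,-0.12]
    - [0,0,-0.14]
  dr:
    - [0,0,0]
    - [0,0,0]
    - [0,0,0]
    - [0,0,0]

```text
time: 18.93
tool_pos: [0.5133, -0.0945, 0.2517]
tool_rot: [-3.137, 0.854, -2.268]
contact_force: [1.1, -1.6, 0.2]
opening: 0.0913
grip_force: 0.0
```

```bash
python3 - <<'E'
from st import *; from path import *
s=st()
c=read_camera("scene");w=read_camera("wrist");pickle.dump((w,c),open("c8.pkl","wb"))
a=cv2.resize(c["color"][130:240,200:320],(400,367),interpolation=cv2.INTER_CUBIC);b=cv2.resize(w["color"],(400,300))
cv2.imwrite("pics/s8.png",cv2.vconcat([a,b])[:600])
P=fpts(w);C=w["color"].astype(int)
m=(C[...,2]>150)&(C[...,1]>130)&(C[...,0]<110)&(abs(P[...,2]-.005)<.01)&(np.linalg.norm(P[...,:2]-[.506,.024],axis=-1)<.05);print(m.sum())
if m.sum()>20:
    vv,uu=np.nonzero(m); W=np.array([fray(w,u,v,.005)[:2] for u,v in zip(uu,vv)])
    z=least_squares(lambda x:np.hypot(*(W-x[:2]).T)-x[2],[.505,.024,.034],loss="soft_l1",f_scale=.002); print("ring",z.x,np.ptp(W,0))
P=pts(c);C=c["color"].astype(int)
m=(C[...,2]>150)&(C[...,1]>130)&(C[...,0]<110)&(abs(P[...,2]-.005)<.012)&(np.linalg.norm(P[...,:2]-[.506,.024],axis=-1)<.05);print(m.sum())
vv,uu=np.nonzero(m); W=np.array([ray(c,u,v,.005)[:2] for u,v in zip(uu,vv)])
z=least_squares(lambda x:np.hypot(*(W-x[:2]).T)-x[2],[.505,.024,.034],loss="soft_l1",f_scale=.002); print("ring",z.x,np.ptp(W,0))
m=(C[...,0]>90)&(C[...,2]<90)&(C[...,0]>C[...,2]+50)&(P[...,2]>.155)&(np.linalg.norm(P[...,:2]-[.46,.21],axis=-1)<.06);print("tin top",m.sum(),P[m].mean(0),P[m].min(0),P[m].max(0))
q=step(s["qpos"],np.array([.46,.2095,.26]),down(-18),"tin"); q=step(s["qpos"],np.array([.46,.2095,.26]),down(162),"tin")
E
```

```text
t 18.9333 q [-0.828  0.307  1.837  0.892  1.29   2.618] p [ 0.5133 -0.0945  0.2517] rpy [-179.8   48.9 -130. ] F [ 1.1 -1.6  0.2] o 0.0913 g 0.0
430
ring [0.50697879 0.02426976 0.03413032] [0.0722162  0.07236536]
32
ring [0.50853416 0.02431571 0.03310187] [0.06501359 0.03447553]
tin top 208 [0.46005725 0.20764006 0.16519168] [0.43399484 0.18224754 0.16135395] [0.48673292 0.2320317  0.16898083]
tin travel [-0.137, 0.237, 0.143] dr [-47.5, 31.8, -104.2] rows 17 maxstep [0.08 0.01 0.02 0.06 0.01 0.05] margin 0.49 q [0.28 0.28 1.52 0.   1.34 2.16]
   FAIL at 3 12
   FAIL at 4 12
   FAIL at 5 12
   FAIL at 6 12
   FAIL at 7 12
   FAIL at 8 12
   FAIL at 9 12
   FAIL at 10 12
   FAIL at 11 12
   FAIL at 12 12
tin travel [-0.137, 0.237, 0.143] dr [28.8, 43.0, 63.6] rows 12 maxstep [0.22 0.07 0.08 0.26 0.28 0.19] margin 0.0 q [0.09 0.09 2.37 2.01 0.28 3.11]
```

View pics/s8.png

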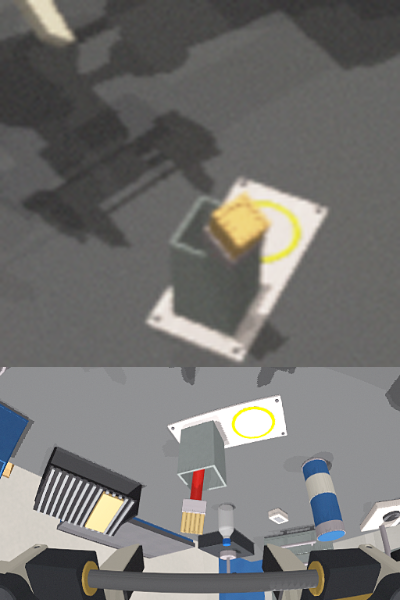

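The brush stands bristles-up in the cup, leaning across towards +y (head at crop (240,225)). The ring is free. I'll check the head's clearance from where the tin will stand.

```bash
python3 - <<'E'
from st import *
w,c=pickle.load(open("c8.pkl","rb"))
P=pts(c);C=c["color"].astype(int)
m=(P[...,2]>.11)&(np.linalg.norm(P[...,:2]-[.60,.02],axis=-1)<.1)&(C[...,2]>C[...,0]+30)
X=P[m];a=np.radians(-17.9);d=(X[:,:2]-[.507,.0245]);xs=d@[np.cos(a),np.sin(a)];ys=d@[-np.sin(a),np.cos(a)]
print(m.sum(),X.mean(0),X.min(0),X.max(0),"station x range",np.percentile(xs,[2,50,98]),"y",np.percentile(ys,[2,50,98]))
P=fpts(w);C=w["color"].astype(int)
m=(P[...,2]>.11)&(np.linalg.norm(P[...,:2]-[.60,.02],axis=-1)<.1)&(C[...,2]>C[...,0]+30)
X=P[m];d=(X[:,:2]-[.507,.0245]);xs=d@[np.cos(a),np.sin(a)];ys=d@[-np.sin(a),np.cos(a)]
print(m.sum(),X.mean(0),X.max(0),"station x range",np.percentile(xs,[2,50,98]),"y",np.percentile(ys,[2,50,98]))
E
```

```text
228 [0.63894515 0.01806542 0.16212297] [ 0.61622238 -0.00486563  0.13418089] [0.65859017 0.04185549 0.17590182] station x range [0.10795163 0.12832964 0.14261989] y [0.01343619 0.03418797 0.05345812]
891 [0.61948231 0.00591873 0.1519269 ] [0.65217174 0.03529776 0.17413868] station x range [0.09829079 0.11172836 0.12970041] y [0.00765432 0.01629986 0.02767561]
```

arm_command:
  fingers: [-1,-1,-1,-1,-1,-1,-1,-1]
  travel:
    - [-0.008,0.014,0.008]
    - [-0.016,0.028,0.017]
    - [-0.024,0.042,0.025]
    - [-0.032,0.056,0.034]
    - [-0.04,0.07,0.042]
    - [-0.048,0.084,0.05]
    - [-0.056,0.098,0.059]
    - [-0.064,0.112,0.067]
  dr:
    - [-47.5,31.8,-104.2]
    - [-47.5,31.8,-104.2]
    - [-47.5,31.8,-104.2]
    - [-47.5,31.8,-104.2]
    - [-47.5,31.8,-104.2]
    - [-47.5,31.8,-104.2]
    - [-47.5,31.8,-104.2]
    - [-47.5,31.8,-104.2]

```text
time: 19.7
tool_pos: [0.4877, 0.0528, 0.2524]
tool_rot: [-2.889, 0.434, -1.214]
contact_force: [0.5, -1.4, -1.2]
opening: 0.0919
grip_force: 0.0
```

```bash
python3 - <<'E'
from st import *; from path import *
s=st(); q=step(s["qpos"],np.array([.46,.2095,.25]),down(-18),"tin")
E
```

```text
t 19.7 q [-0.371  0.251  1.692  0.506  1.328  2.313] p [0.4877 0.0528 0.2524] rpy [-165.5   24.9  -69.5] F [ 0.5 -1.4 -1.2] o 0.0919 g 0.0
tin travel [-0.141, -0.011, 0.073] dr [-24.5, 16.7, -53.6] rows 9 maxstep [0.07 0.01 0.02 0.06 0.   0.02] margin 0.8 q [0.28 0.29 1.54 0.   1.32 2.16]
```

arm_command:
  fingers: [-1,-1,-1,-1,-1,-1,-1,-1]
  travel:
    - [-0.02,-0.001,0.01]
    - [-0.04,-0.003,0.02]
    - [-0.06,-0.005,0.03]
    - [-0.08,-0.006,0.04]
    - [-0.1,-0.008,0.05]
    - [-0.12,-0.01,0.062]
    - [-0.141,-0.011,0.073]
    - [-0.141,-0.011,0.073]
  dr:
    - [-24.5,16.7,-53.6]
    - [-24.5,16.7,-53.6]
    - [-24.5,16.7,-53.6]
    - [-24.5,16.7,-53.6]
    - [-24.5,16.7,-53.6]
    - [-24.5,16.7,-53.6]
    - [-24.5,16.7,-53.6]
    - [-24.5,16.7,-53.6]

```text
time: 20.37
tool_pos: [0.4597, 0.2123, 0.2501]
tool_rot: [-3.115, 0.021, -0.37]
contact_force: [-1.1, 0.5, 0.1]
opening: 0.0915
grip_force: 0.0
```

arm_command:
  fingers: [-1]
  travel:
    - [0,0,0]
  dr:
    - [0,0,0]

```text
time: 20.45
tool_pos: [0.4599, 0.2114, 0.2501]
tool_rot: [-3.115, 0.021, -0.369]
contact_force: [-0.2, 1.2, 0.1]
opening: 0.0918
grip_force: 0.0
```

```bash
python3 - <<'E'
from st import *; from path import *
s=st(); w=read_camera("wrist");P=fpts(w)
m=(abs(P[...,2]-.165)<.006)&(np.linalg.norm(P[...,:2]-[.46,.209],axis=-1)<.05);X=P[m]
print(m.sum(),X.mean(0),X.min(0),X.max(0))
q=step(s["qpos"],np.array([.46,.2085,.117]),down(-18),"tin")
E
```

```text
t 20.45 q [0.258 0.287 1.538 0.034 1.318 2.19 ] p [0.4599 0.2114 0.2501] rpy [-178.5    1.2  -21.1] F [-0.2  1.2  0.1] o 0.0918 g 0.0
3366 [0.45831293 0.20796582 0.16467847] [0.42799713 0.17981576 0.15909075] [0.48585884 0.23732023 0.16707271]
tin travel [0.004, 0.006, 0.133] dr [-1.5, 1.1, -3.2] rows 4 maxstep [0.   0.04 0.06 0.01 0.08 0.01] margin 0.7 q [ 0.27  0.43  1.73 -0.    0.98  2.16]
```

arm_command:
  fingers: [-1,-1,-1,-1,-1,-1,1,1]
  travel:
    - [0.001,0.005,0.01]
    - [0.001,0.005,0.04]
    - [0.002,0.006,0.08]
    - [0.002,0.006,0.115]
    - [0.002,0.006,0.133]
    - [0.002,0.006,0.133]
    - [0.002,0.006,0.133]
    - [0.002,0.006,0.133]
  dr:
    - [-1.5,1.1,-3.2]
    - [-1.5,1.1,-3.2]
    - [-1.5,1.1,-3.2]
    - [-1.5,1.1,-3.2]
    - [-1.5,1.1,-3.2]
    - [-1.5,1.1,-3.2]
    - [-1.5,1.1,-3.2]
    - [-1.5,1.1,-3.2]
  squeeze: 30

```text
time: 21.17
tool_pos: [0.461, 0.2058, 0.1194]
tool_rot: [-3.137, -0.001, -0.327]
contact_force: [0.5, 0.4, -0.1]
opening: 0.0824
grip_force: 0.0
```

arm_command:
  fingers: [1,1,1,1,1]
  travel:
    - [0,0,0]
    - [0,0,0]
    - [0,0,0]
    - [0,0,0]
    - [0,0,0]
  dr:
    - [0,0,0]
    - [0,0,0]
    - [0,0,0]
    - [0,0,0]
    - [0,0,0]

```text
time: 21.58
tool_pos: [0.4606, 0.2065, 0.1191]
tool_rot: [-3.137, -0.002, -0.325]
contact_force: [-0.1, 0.3, 2.6]
opening: 0.0556
grip_force: 30.0
```

```bash
python3 - <<'E'
from st import *; from path import *
s=st(); w=read_camera("wrist");P=fpts(w)
m=(abs(P[...,2]-.165)<.006)&(np.linalg.norm(P[...,:2]-[.46,.209],axis=-1)<.05);X=P[m]
print(m.sum(),X.mean(0),X.min(0),X.max(0))
q=step(s["qpos"],np.array([.507,.0245,.18]),down(-18),"ring")
E
```

```text
t 21.5833 q [0.268 0.42  1.734 0.003 0.983 2.162] p [0.4606 0.2065 0.1191] rpy [-1.798e+02 -1.000e-01 -1.860e+01] F [-0.1  0.3  2.6] o 0.0556 g 30.0
5889 [0.46370398 0.20400551 0.16473863] [0.43594332 0.16417656 0.15901086] [0.48535291 0.2398836  0.17085536]
ring travel [0.102, 0.157, -0.061] dr [-0.2, -0.1, -0.6] rows 5 maxstep [0.08 0.02 0.03 0.   0.04 0.08] margin 0.7 q [-0.1   0.35  1.64  0.    1.14  1.78]
```

arm_command:
  fingers: [1,1,1,1,1,1,1,1]
  travel:
    - [0,0,-0.02]
    - [0.005,0.01,-0.05]
    - [0.03,0.045,-0.05]
    - [0.055,0.083,-0.05]
    - [0.08,0.121,-0.05]
    - [0.1,0.152,-0.05]
    - [0.1035,0.158,-0.05]
    - [0.1035,0.158,-0.05]
  dr:
    - [0,0,0]
    - [0,0,0]
    - [0,0,0]
    - [0,0,0]
    - [0,0,0]
    - [0,0,0.5]
    - [0,0,0.5]
    - [0,0,0.5]

```text
time: 22.3
tool_pos: [0.5077, 0.0198, 0.167]
tool_rot: [-3.14, 0.001, -0.338]
contact_force: [-0.5, -0.4, -4.4]
opening: 0.0555
grip_force: 30.0
```

```bash
python3 - <<'E'
from st import *; from path import *
s=st()
c=read_camera("scene");P=pts(c);C=c["color"].astype(int)
m=(C[...,0]>90)&(C[...,2]<90)&(C[...,0]>C[...,2]+50)&(np.linalg.norm(P[...,:2]-[.507,.0245],axis=-1)<.06);X=P[m]
print(m.sum(),X.mean(0),X.min(0),X.max(0))
q=step(s["qpos"],np.array([.5085,.024,.1245]),down(-18),"ring")
E
```

```text
t 22.3 q [-0.113  0.369  1.66   0.002  1.113  1.795] p [0.5077 0.0198 0.167 ] rpy [-1.799e+02  1.000e-01 -1.940e+01] F [-0.5 -0.4 -4.4] o 0.0555 g 30.0<stdin>:5: RuntimeWarning: Mean of empty slice.
  ret = um.true_divide(
Traceback (most recent call last):
ValueError: zero-size array to reduction operation minimum which has no identity
```

arm_command:
  fingers: [1,1,1,1,1,1]
  travel:
    - [-0.001,-0.004,0.012]
    - [-0.001,-0.004,0.026]
    - [-0.001,-0.004,0.036]
    - [-0.001,-0.004,0.04]
    - [-0.001,-0.004,0.0415]
    - [-0.001,-0.004,0.0425]
  dr:
    - [0,0,1.2]
    - [0,0,1.2]
    - [0,0,1.2]
    - [0,0,1.2]
    - [0,0,1.2]
    - [0,0,1.2]

```text
time: 22.85
tool_pos: [0.5079, 0.0279, 0.1253]
tool_rot: [-3.139, 0.0, -0.353]
contact_force: [0.6, -0.4, -3.9]
opening: 0.0556
grip_force: 30.0
```

arm_command:
  fingers: [1,1,1,1,1]
  travel:
    - [0.001,0.002,0]
    - [0.002,0.0035,0]
    - [0.002,0.0035,0.001]
    - [0.002,0.0035,0.002]
    - [0.002,0.0035,0.002]
  dr:
    - [0,0,0]
    - [0,0,0]
    - [0,0,0]
    - [0,0,0]
    - [0,0,0]

```text
time: 23.27
tool_pos: [0.5091, 0.0231, 0.1243]
tool_rot: [-3.139, -0.002, -0.355]
contact_force: [-2.2, -0.4, 3.0]
opening: 0.0556
grip_force: 30.0
```

Contact made with the tin in place; releasing and backing straight up.

arm_command:
  fingers: [-0.3,-0.3,-1,-1,-1,-1,-1,-1]
  travel:
    - [0,0,0]
    - [0,0,0]
    - [0,0,0]
    - [0,0,0]
    - [0,0,0]
    - [0,0,-0.03]
    - [0,0,-0.06]
    - [0,0,-0.1]
  dr:
    - [0,0,0]
    - [0,0,0]
    - [0,0,0]
    - [0,0,0]
    - [0,0,0]
    - [0,0,0]
    - [0,0,0]
    - [0,0,0]

```text
time: 23.93
tool_pos: [0.5072, 0.0233, 0.2227]
tool_rot: [-3.14, 0.005, -0.354]
contact_force: [0.7, 0.0, -0.4]
opening: 0.0911
grip_force: 0.0
```

arm_command:
  fingers: [-1,-1,-1,-1,-1,-1]
  travel:
    - [-0.02,0,-0.03]
    - [-0.04,0,-0.05]
    - [-0.07,0,-0.06]
    - [-0.1,0,-0.06]
    - [-0.1,0,-0.06]
    - [-0.1,0,-0.06]
  dr:
    - [0,0,0]
    - [0,0,0]
    - [0,0,0]
    - [0,0,0]
    - [0,0,0]
    - [0,0,0]

```text
time: 24.43
tool_pos: [0.4141, 0.0581, 0.284]
tool_rot: [-3.138, -0.002, -0.353]
contact_force: [-0.4, 0.4, 0.8]
opening: 0.0916
grip_force: 0.0
```

```bash
python3 - <<'E'
from st import *
s=st(); w=read_camera("wrist");c=read_camera("scene");P=fpts(w)
m=(abs(P[...,2]-.17)<.006)&(np.linalg.norm(P[...,:2]-[.507,.0245],axis=-1)<.04);X=P[m]
print("tin",m.sum(),X.mean(0),(X.min(0)+X.max(0))/2)
C=w["color"].astype(int)
m=(C[...,2]>150)&(C[...,1]>130)&(C[...,0]<110)&(abs(P[...,2]-.005)<.01)&(np.linalg.norm(P[...,:2]-[.506,.024],axis=-1)<.05)
vv,uu=np.nonzero(m); W=np.array([fray(w,u,v,.005)[:2] for u,v in zip(uu,vv)])
z=least_squares(lambda x:np.hypot(*(W-x[:2]).T)-.0341,[.505,.024],loss="soft_l1",f_scale=.002) if 0 else None
print(len(W))
from scipy.optimize import least_squares
if len(W)>10: print("ring",least_squares(lambda x:np.hypot(*(W-x).T)-.0341,[.505,.024]).x)
P=pts(c);C=c["color"].astype(int)
m=(C[...,0]>90)&(C[...,2]<90)&(C[...,0]>C[...,2]+50)&(abs(P[...,2]-.17)<.008)&(np.linalg.norm(P[...,:2]-[.507,.0245],axis=-1)<.04);X=P[m]
print("scene tin",m.sum(),X.mean(0))
a=cv2.resize(c["color"][60:330,80:440],(720,540));cv2.imwrite("pics/s9.png",a)
E
```

```text
t 24.4333 q [-0.046  0.096  1.685  0.003  1.358  1.877] p [0.4141 0.0581 0.284 ] rpy [-1.798e+02 -1.000e-01 -2.020e+01] F [-0.4  0.4  0.8] o 0.0916 g 0.0
tin 3065 [0.50247342 0.02503294 0.16979361] [0.50272733 0.02514831 0.1698196 ]
0
scene tin 210 [0.50631198 0.02450585 0.1704705 ]
```

View pics/s9.png

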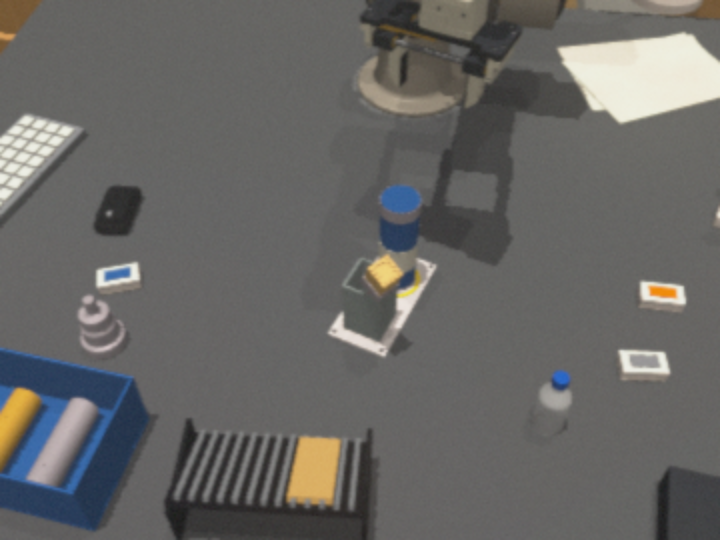

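The tin stands on the ring at crop (400,215). The brush is in the cup, bristles up at (383,272), and the bystanders look unmoved. One last centring check from the top camera.

```bash
python3 - <<'E'
from st import *
import pickle
for n,c in(("start",pickle.load(open("d0.pkl","rb"))["top"]),("now",read_camera("top"))):
    P=pts(c);C=c["color"].astype(int)
    m=(C[...,0]>110)&(C[...,2]<80)&(P[...,2]>.14)&(np.linalg.norm(P[...,:2]-[.507,.0245],axis=-1)<.045)
    vv,uu=np.nonzero(m); print(n,m.sum(),"tin",ray(c,uu.mean(),vv.mean(),.17))
    m=(C[...,2]>150)&(C[...,1]>130)&(C[...,0]<120)&(abs(P[...,2]-.005)<.015)&(np.linalg.norm(P[...,:2]-[.507,.0245],axis=-1)<.05)
    vv,uu=np.nonzero(m);W=np.array([ray(c,u,v,.005)[:2] for u,v in zip(uu,vv)])
    from scipy.optimize import least_squares
    if len(W)>8: print(" ring",len(W),least_squares(lambda x:np.hypot(*(W-x).T)-.0345,[.505,.024],loss="soft_l1",f_scale=.002).x)
E
```

```text
start 280 tin [0.50839163 0.02401784 0.17      ]
 ring 48 [0.50689987 0.02616609]
now 287 tin [0.50288102 0.02689237 0.17      ]
 ring 39 [0.50618702 0.02623278]
```

The top camera puts the tin about 3.5 mm from the ring centre, well within a centimetre, so I'm handing in.

```bash
python3 -c "
from cell import *
print(hand_in())"
```

```text
the job is handed in; nothing more can be done
None
```

The job is done and handed in after about 24.5 s of the 72 s: the brush stands bristles-up in its cup, leaning away from the ring, the tin is back on the ring about 3.5 mm off centre by the top camera (other cameras 2–5 mm), and the other things look unmoved.

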